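# Show the upside-down jar's lid to the inspection camera

## Robot

A 6-joint arm with a two-finger parallel gripper is mounted at the origin on the work surface. World frame = base frame: x ahead of the robot, y to its left, z up, the work surface at z = 0. Lengths are in mm, angles in rad, forces in N, time in s.
With the tool pointing down it reaches from about 350 to 800 mm from the base axis. Payload 7.3 kg.
Tool frame: the origin (TCP) lies midway between the tips of the shut fingers; the grasp point (between the pads) lies 19 mm behind it (robot.hold_point_z is the distance from the TCP to the grasp point, in mm); z points along the fingers, y is the direction in which the jaws open and shut (so a half turn about z gives the same grasp; the last joint's range is limited). The gripper opens to 85 mm and grips with 20 to 120 N. Pads are 22 mm wide; open, the fingers measure 114 mm over their backs; the gripper's body (76 mm by 85 mm) begins 54 mm behind the grasp point. The pads swing forward as they close: fully open they stand 13 mm farther back than shut.
Start: joints at [0.985, 0.342, 1.524, -0, 1.275, -0.146], TCP at [223.512, 475.065, 231.322] pointing down, gripper open.
Joint ranges: [-2.53, 2.53], [-0.77, 2.02], [0.04, 2.7], [-1, 4.14], [0.28, 2.66], [-3.11, 3.11]. Speed limits (rad/s): [2.57, 2.57, 3.14, 3.14, 3.14, 3.14].

## Interface

Orientations are given as a 3x3 rotation matrix whose columns are the frame's x, y, z axes.
In Python, from cell import robot, viewer gives the robot as it stands.
- The arm moves only by the tool move_arm, never from a script. Its argument "commands" is a list of rows, each a list of 5 numbers: the gripper command: -1 is shut, 1 is fully open, values between are in proportion, then the shift along the world's x, y, z in mm, then the turn about the world's z in degrees. A call has 1 to 12 rows; each row is the pose to reach, as a shift and turn from the pose measured when the call began; what a row does not reach only later rows make up. A row lasts 1/10 s, in which the tool goes at most 50 mm and 8.59 degrees, less where a joint would pass 70% of its speed; a pose out of reach is approached as far as the arm can. A call with a gripper value outside its range is refused whole. The fingers move at their own pace and stop on an object; "grip_force" is the grip in N (left out, the last holds). Time passes only in rows, so rows that repeat a pose let the fingers close. It gives the time, the measured TCP pose, the force and the opening at its end, in the units of the state.
- robot.get_state(): the state, without advancing time (a new reading comes with each control period).
- viewer.camera(name): name is "side" or "top"; returns a dict with "img" (384x512x3 uint8, blue, green, red), "K" (3x3 intrinsics, pixels), "origin" and "orientation" of the camera in the world. Camera axes: x right, y down, z forward; pixel columns grow to the right and rows downward; lengths in mm; the calibration is good to about 2 mm. A picture is of the moment at which its call begins. There is no depth.
- robot.close_job(): hands the job in, once; it reports no verdict.
The state is a dict: "clock": time; "joint_positions": joint angles; "qd": joint speeds; "joint_efforts": joint torques, N m; "eef_pos": TCP position; "tcp_rot": TCP orientation; "wrist_force": force on the tool from outside, world axes, zero at the start; "ft_torque": the same for the moment, N m; "width": finger opening in mm.
Only numpy, scipy, OpenCV 4.12 (cv2) and the standard library are available. Lean on these libraries where they do the work, as an engineer would, in place of code of your own. Each camera call takes 0.05 s, during which the arm holds its last target.

## Task

One jar in the crate was left standing upside down, on its lid. Lift it out and hold it up to the upward-looking inspection camera on the table with its lid towards the lens: the lid's flat face centred on the lens axis, square to it, and 150 mm in front of the lens. Finish while still holding it there, quite still, in the gripper alone; leave the other four jars in the crate standing where they are and do not touch the camera.

Things in the scene. Friction and masses are not known exactly. Their poses are not given: they have to be found in the camera images.
- sealed_jar: The upside-down jar: dark red filled glass, 62 mm diameter, 100 mm tall, about 0.28 to 0.52 kg. It stands on its flat brass lid (60 mm diameter, 12 mm high), glass bottom up; from 24 to 98 mm above the lid's face its side is a plain cylinder. Origin: centre of the lid's flat outer face; z runs along the axis from the lid to the glass bottom. Its turn about z does not matter.
- jar_base (a point): Centre of the upside-down jar's glass bottom (its top as it stands), 100 mm from the lid's face along the jar's z. The jar is best gripped with the finger pads some 15 to 30 mm below this point; deeper, the gripper's own links may bear on the jar. The jar's centre of mass lies about 50 mm below it.
- jar_a: An identical filled jar standing upright on its glass base in another cell of the crate: 62 mm diameter, 100 mm tall, brass lid (60 mm diameter) on top. Origin: centre of its underside; z up. It stays where it is.
- jar_b: An identical filled jar standing upright on its glass base in another cell of the crate: 62 mm diameter, 100 mm tall, brass lid (60 mm diameter) on top. Origin: centre of its underside; z up. It stays where it is.
- jar_c: An identical filled jar standing upright on its glass base in another cell of the crate: 62 mm diameter, 100 mm tall, brass lid (60 mm diameter) on top. Origin: centre of its underside; z up. It stays where it is.
- jar_d: An identical filled jar standing upright on its glass base in another cell of the crate: 62 mm diameter, 100 mm tall, brass lid (60 mm diameter) on top. Origin: centre of its underside; z up. It stays where it is.
- crate: Low fixed plywood crate, 234 x 339 mm (its x, y), 36 mm high, walls and dividers 6 mm, floor 6 mm thick. 2 x 3 cells centred at x -55 and +55, y -110, 0 and +110 mm; the one at -55, 0 is empty. Jars stand on the floor within 9 mm of a cell's centre: at least 36 mm between neighbours along x or y. Origin: centre of its underside; z up.
- camera: Inspection camera fixed to the table: dark steel base 120 x 110 x 14 mm, two side plates, a grey head with a white ring light (88 mm diameter) around a black lens. At its yaw 0 it looks to -x, and always 50 degrees above level. Origin: centre of its base's underside; z up.
- lens (a point): Centre of the lens's front face, about 107 mm above the table. Its z axis is the viewing direction, out of the lens, 50 degrees above level; its y axis is level.
- focus (a point): The point in the air 150 mm in front of the lens on its axis, about 220 mm above the table, where the centre of the lid's face belongs. Same axes as the lens: the jar's z must point along this z (glass bottom away from the lens).
Not all that is in view belongs to the job. What is shaped like the jar_b but pink or purple is not meant.

How it is judged:
By the outcome, as a careful person would: the job done as asked, in the order asked, and still so for the second after the job is handed in, while the arm keeps its last pose, push and grip.
It also fails if it takes over 38 s, if anything falls off the work surface, if the arm or the gripper's body presses on something with over 40 N, if the wrist force passes 120 N, or if a joint passes its speed limit or range.

## Working session

There is one attempt and no reset: what is moved stays moved. The work goes in short steps, Python scripts to look and compute and a tool call to move; the robot and the scene stay as the last step left them, time stands still between calls to the robot, and variables do not carry over. Pictures are saved under pics/ and viewed, and the job is handed in when it is done.

Besides the shell and the picture viewer there is one more tool, called after "Emit:" as name(argument=value, ...) on one line, values as JSON. move_arm: Moves the arm, as the interface text tells. Its arguments: {"type":"object","properties":{"commands":{"type":"array"},"grip_force":{"type":"number"}},"required":["commands"]}

```bash
ls -la; mkdir -p pics; python3 - <<'E'
from cell import robot, viewer
import cv2,pickle
s=robot.get_state(); print(s); print([a for a in dir(robot) if a[0]!='_'],[a for a in dir(viewer) if a[0]!='_'],robot.hold_point_z)
for n in ("side","top"):
    c=viewer.camera(n); pickle.dump(c,open(f'{n}0.pkl','wb')); cv2.imwrite(f'pics/{n}0.png',cv2.resize(c['img'],None,fx=1.5,fy=1.5,interpolation=cv2.INTER_CUBIC)); print(n,c['K'],c['origin'],c['orientation'])
E
```

```text
total 12
drwxr-xr-x  3 agent agent 4096 Dec  5 22:57 .
drwxr-xr-x 23 root  root  4096 Dec  5 22:57 ..
drwxr-xr-x  2 agent agent 4096 Dec  5 22:57 pics
{'clock': 0.0, 'joint_positions': array([ 9.85023971e-01,  3.42765060e-01,  1.52502659e+00, -4.82876062e-06,
        1.27538646e+00, -1.45994783e-01]), 'qd': array([-0.00017144, -0.00048737,  0.00028217, -0.00045732,  0.00112727,
       -0.00149712]), 'joint_efforts': array([-1.32816014e-03, -4.33696640e+01, -2.46001554e+01, -2.30180212e-04,
        7.97889166e-03,  2.32166627e-06]), 'eef_pos': array([223.26713186, 474.7165361 , 230.60064169]), 'tcp_rot': array([[-9.04846883e-01,  4.25736253e-01, -8.72658681e-04],
       [ 4.25737088e-01,  9.04845943e-01, -1.32369062e-03],
       [ 2.26078580e-04, -1.56926050e-03, -9.99998743e-01]]), 'wrist_force': array([ 0.08887364,  0.61811642, -0.64831936]), 'ft_torque': array([-0.00171848,  0.01236378,  0.01372088]), 'width': 85.58383697041187}
['Unreachable', 'close_job', 'get_state', 'hold_point_z'] ['camera'] 18.700000000000003
side [[354.51261694   0.         259.85976702]
 [  0.         354.51261694 186.95779847]
 [  0.           0.           1.        ]] [ 261.74009437 -677.42026164  741.25207894] [[ 0.89695961 -0.2855371   0.33753818]
 [-0.4417158  -0.54644443  0.71153752]
 [-0.0187245  -0.78731636 -0.61626483]]
top [[418.50853853   0.         247.30300757]
 [  0.         418.50853853 188.60759965]
 [  0.           0.           1.        ]] [ 340.66468361   15.68368133 1247.62613548] [[-0.07104239 -0.97746349  0.19879162]
 [-0.99745957  0.06857076 -0.01929912]
 [ 0.00523289 -0.19965766 -0.97985174]]
```

View pics/side0.png

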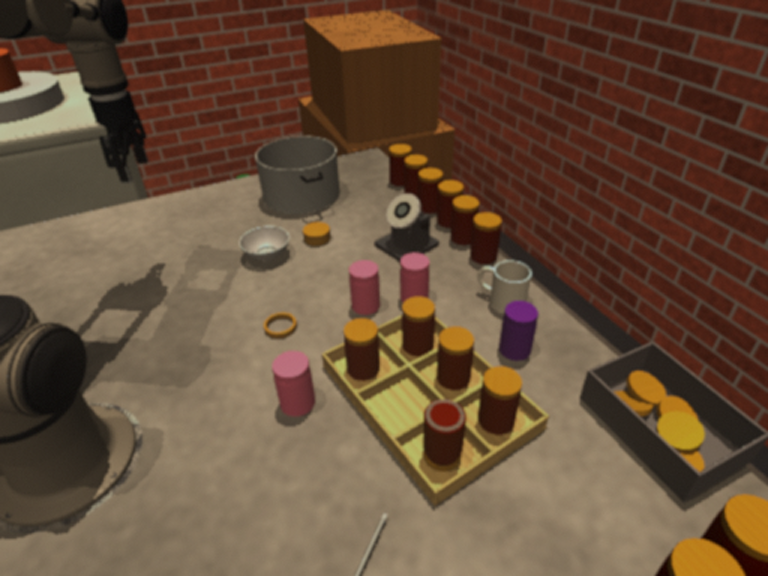

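View pics/top0.png

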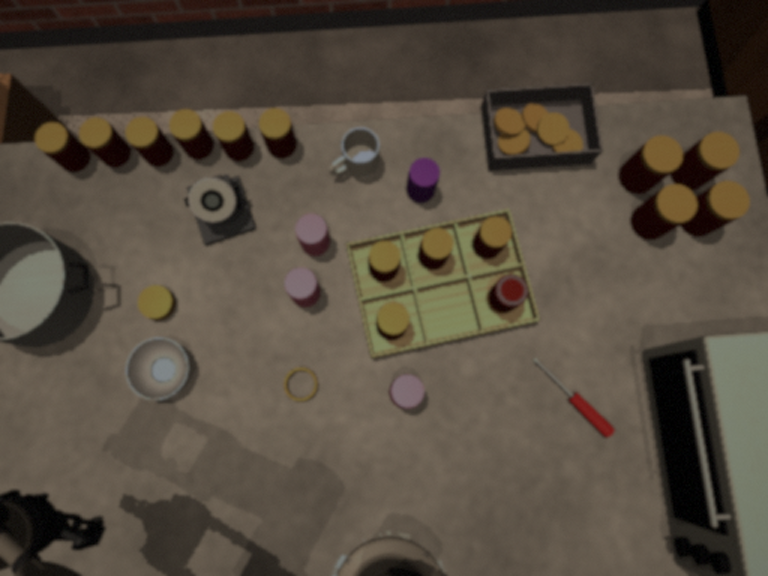

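```bash
python3 - <<'E'
import pickle,cv2
t=pickle.load(open('top0.pkl','rb'))['img'];s=pickle.load(open('side0.pkl','rb'))['img']
def crop(im,x0,y0,x1,y1,f,n):
    c=cv2.resize(im[y0:y1,x0:x1],None,fx=f,fy=f,interpolation=cv2.INTER_CUBIC)
    c=cv2.convertScaleAbs(c,alpha=1.4,beta=10)
    for x in range((x0+9)//10*10,x1,10): cv2.line(c,((x-x0)*f,0),((x-x0)*f,6 if x%50 else 14),(0,255,0),1); cv2.putText(c,str(x),((x-x0)*f,24),0,.35,(0,255,0)) if x%20==0 else 0
    for y in range((y0+9)//10*10,y1,10): cv2.line(c,(0,(y-y0)*f),(6,(y-y0)*f),(0,255,0),1); cv2.putText(c,str(y),(8,(y-y0)*f+4),0,.35,(0,255,0)) if y%20==0 else 0
    cv2.imwrite('pics/'+n,c)
crop(t,225,135,365,240,5,'tc.png')
crop(t,110,105,180,170,9,'tcam.png')
crop(s,205,195,370,335,4,'sc.png')
crop(s,240,120,300,175,10,'scam.png')
E
```

```text
(no output)
```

View pics/tc.png

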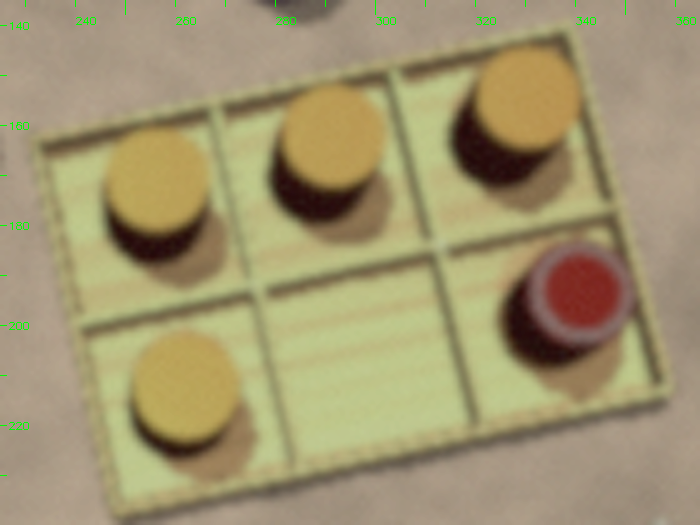

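View pics/tcam.png

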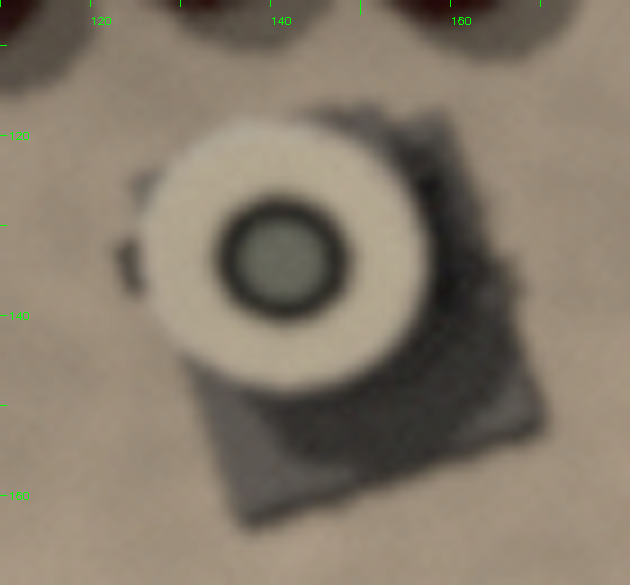

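View pics/sc.png

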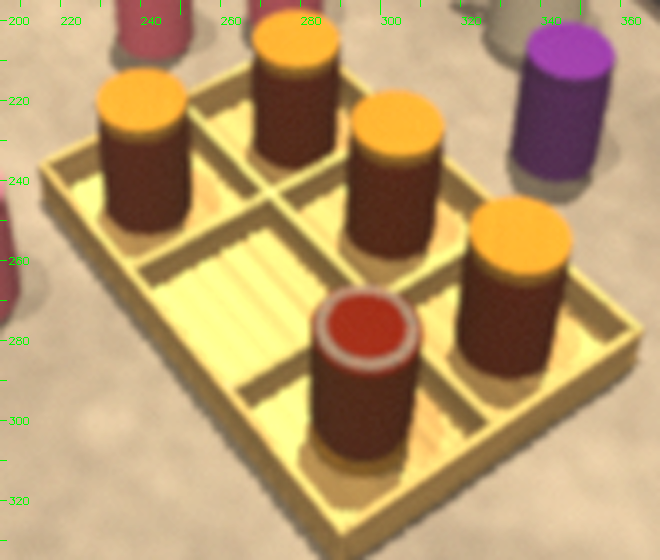

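View pics/scam.png

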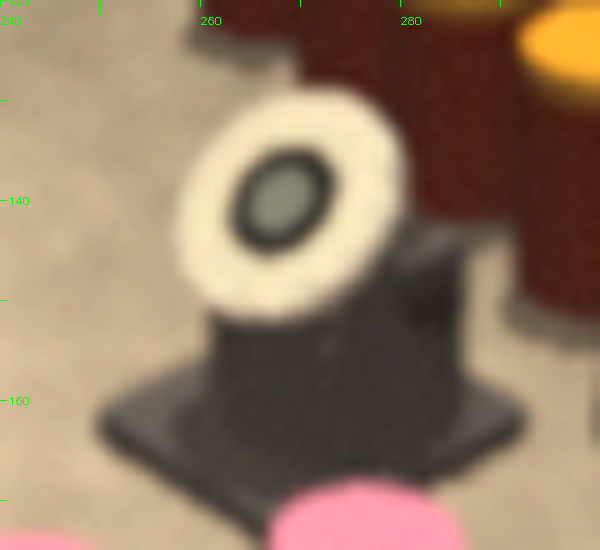

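```bash
cat > h.py <<'E'
import numpy as np,cv2,pickle
from scipy.optimize import least_squares
def proj(c,P):
    P=np.atleast_2d(P); q=(P-c['origin'])@c['orientation']; q=q@c['K'].T; return q[:,:2]/q[:,2:]
def ray(c,uv):
    d=c['orientation']@np.linalg.inv(c['K'])@np.array([uv[0],uv[1],1.]); return np.array(c['origin']),d/np.linalg.norm(d)
def onz(c,uv,z):
    o,d=ray(c,uv); return o+d*(z-o[2])/d[2]
def tri(cs,uvs):
    A=np.zeros((3,3));b=np.zeros(3)
    for c,u in zip(cs,uvs):
        o,d=ray(c,u);M=np.eye(3)-np.outer(d,d);A+=M;b+=M@o
    return np.linalg.solve(A,b)
def up(x0,y0,f,p): return [x0+(p[0]+.5)/f-.5,y0+(p[1]+.5)/f-.5]
E
python3 - <<'E'
from h import *
t=pickle.load(open('top0.pkl','rb'));s=pickle.load(open('side0.pkl','rb'))
pc=[onz(t,up(225,135,5,p),36)[:2] for p in [(40,140),(575,32),(668,395),(118,517)]]
print('crate top',np.round(pc,1))
sc=[onz(s,up(205,195,4,p),36)[:2] for p in [(40,165),(640,328),(343,535)]]
print('crate side: ?, ',np.round(sc,1))
def cost(q):
    a=q[2];R=np.array([[np.cos(a),-np.sin(a)],[np.sin(a),np.cos(a)]])
    M=np.array([[117,169.5],[117,-169.5],[-117,-169.5],[-117,169.5]])@R.T+q[:2]
    return np.r_[(M-pc).ravel(),(M[[3,1,2]]-sc).ravel()]
r=least_squares(cost,[500,-50,0]);print('crate',r.x,np.degrees(r.x[2]));print(np.round(r.fun.reshape(-1,2),1))
bt=up(225,135,5,(580,295));bs=up(205,195,4,(367,327))
print('jar base top z106',onz(t,bt,106),'side',onz(s,bs,106),'tri',tri([t,s],[bt,bs]))
a=r.x[2];R=np.array([[np.cos(a),-np.sin(a)],[np.sin(a),np.cos(a)]])
print('nominal cell',r.x[:2]+R@[-55,-110])
# others lids
for n,p,p2 in [('a',(158,182),(143,102)),('b',(332,137),(296,38)),('c',(528,98),(397,124)),('d',(186,388),(520,236))]:
    print(n,(np.array(onz(t,up(225,135,5,p),106))).round(1))
# ring contours
def cont(im,roi,name):
    x0,y0,x1,y1=roi;c=im[y0:y1,x0:x1].astype(int)
    m=(c.min(2)>115).astype(np.uint8)
    return m
lt=up(110,105,9,(283,260));ls=up(240,120,10,(282,200))
L=tri([t,s],[lt,ls]);print('lens',L, proj(t,L)-lt,proj(s,L)-ls)
f=[onz(t,up(110,105,9,p),14)[:2] for p in [(245,525),(545,430),(440,112)]];f=np.array(f);print(f)
d=f[1]-f[0];print('front edge len',np.linalg.norm(d),'yaw',np.degrees(np.arctan2(d[0],-d[1])),); d=f[2]-f[1]; print(np.linalg.norm(d),np.degrees(np.arctan2(d[1],d[0])))
g=np.array([onz(s,up(240,120,10,p),14)[:2] for p in [(100,418),(525,418)]]);print(g)
for c,roi in((t,(118,112,164,154)),(s,(250,120,290,160))):
    x0,y0,x1,y1=roi;cc=c['img'][y0:y1,x0:x1]
    cv2.imwrite('pics/m%d.png'%x0,cv2.resize(cc.min(2),None,fx=10,fy=10,interpolation=0))
E
```

```text
crate top [[ 6.688e+02  3.010e+01]
 [ 7.137e+02 -2.975e+02]
 [ 4.894e+02 -3.263e+02]
 [ 4.412e+02 -4.000e-01]]
crate side: ?,  [[ 441.    -1.5]
 [ 717.4 -297. ]
 [ 489.4 -332.7]]
crate [ 5.78948669e+02 -1.48695637e+02  1.42677974e-01] 8.174845738901695
[[ 1.9  5.7]
 [ 5.2 -2.4]
 [-2.2 -6.8]
 [-2.2  2.9]
 [-2.   3.9]
 [ 1.5 -2.8]
 [-2.2 -0.4]]
jar base top z106 [ 539.99244481 -264.57414593  106.        ] side [ 540.10409124 -266.59918593  106.        ] tri [ 540.68143818 -265.19959508  103.90063985]
nominal cell [ 540.14891944 -265.398591  ]
a [620.9 -35.3 106. ]
b [ 640.1 -135.3  106. ]
c [ 655.1 -248.3  106. ]
d [503.4 -41.9 106. ]
lens [753.51634337 284.75743391 106.18817243] [[-0.02696653  0.12381807]] [[ 0.09797684 -0.03256197]]
[[694.11579438 321.12148375]
 [720.43617309 218.91797244]
 [837.24341154 251.19148338]]
front edge len 105.5382397998571 yaw 14.44152896610197
121.18378794241718 15.44532591057467
[[693.88672161 316.61345707]
 [831.53106947 244.0010742 ]]
```

```bash
python3 - <<'E'
from h import *
t=pickle.load(open('top0.pkl','rb'));s=pickle.load(open('side0.pkl','rb'))
L0=np.array([753.5,284.8,106.2])
def basis(yaw):
    z=np.array([-np.cos(yaw)*np.cos(np.radians(50)),-np.sin(yaw)*np.cos(np.radians(50)),np.sin(np.radians(50))])
    y=np.cross([0,0,1],z);y/=np.linalg.norm(y);return np.cross(y,z),y,z
# sub-pixel edges: radial search from inner lens for outer ring edge & lens-black inner edge
th=np.linspace(0,2*np.pi,72,endpoint=False)
def edges(c,q,r0,lo,hi):
    x,y,z=basis(q[3]);g=cv2.cvtColor(c['img'],cv2.COLOR_BGR2GRAY).astype(np.float32)
    out=[]
    for a in th:
        rs=np.linspace(lo,hi,60);P=q[:3]+np.outer(rs,np.cos(a)*x+np.sin(a)*y)
        uv=proj(c,P).astype(np.float32)
        v=cv2.remap(g,uv[:,0].reshape(1,-1),uv[:,1].reshape(1,-1),cv2.INTER_LINEAR)[0]
        gr=np.gradient(cv2.GaussianBlur(v.reshape(1,-1),(9,1),2)[0]);i=gr.argmin()
        out.append((a,rs[i],uv[i],gr[i]))
    return out
q=np.r_[L0,np.radians(15)]
for it in range(6):
    E=[(c,edges(c,q,44,36,52)) for c in(t,s)]
    def cost(p):
        x,y,z=basis(p[3]);r=[]
        for c,e in E:
            med=np.median([k[3] for k in e])
            for a,rr,uv,gv in e:
                if gv>med*0.4: continue
                # dist from ray∩plane to centre minus radius
                o,d=ray(c,uv);X=o+d*((p[:3]-o)@z)/(d@z);r.append(np.linalg.norm(X-p[:3])-p[4])
        return np.array(r)
    f=least_squares(cost,np.r_[q,44],loss='soft_l1',f_scale=.7);q=f.x[:4]
    print(np.round(f.x[:3],1),np.degrees(f.x[3]).round(2),f.x[4].round(2),np.std(f.fun).round(2),len(f.fun))
E
```

```text
[755.2 284.3 104.9] 17.13 44.1 0.87 135
[754.9 284.3 105.1] 16.94 44.11 0.89 132
[755.  284.3 105.2] 17.04 44.07 0.89 130
[755.1 284.4 104.9] 17.47 44.13 0.94 133
[755.2 284.5 105. ] 17.32 44.13 0.85 132
[755.1 284.4 105. ] 17.33 44.11 0.85 133
```

Emit:
move_arm(commands=[[1,317,-740,0,33.4],[1,317,-740,0,33.4],[1,317,-740,0,33.4],[1,317,-740,0,33.4],[1,317,-740,0,33.4],[1,317,-740,0,33.4],[1,317,-740,0,33.4],[1,317,-740,0,33.4],[1,317,-740,0,33.4],[1,317,-740,0,33.4],[1,317,-740,0,33.4],[1,317,-740,0,33.4]], grip_force=50)

```text
clock: 1.3
eef_pos: [451.4, -57.9, 230.8]
tcp_rot: [[-0.99, -0.142, -0.0], [-0.142, 0.99, -0.001], [0.0, -0.001, -1.0]]
wrist_force: [1.5, 1.1, 0.4]
width: 85.8
```

Emit:
move_arm(commands=[[1,89,-207.5,0,0],[1,89,-207.5,0,0],[1,89,-207.5,0,0],[1,89,-207.5,0,0],[1,89,-207.5,0,0],[1,89,-207.5,0,0],[1,89,-207.5,0,0],[1,89,-207.5,-40,0],[1,89,-207.5,-75,0],[1,89,-207.5,-75,0]])

```text
clock: 2.3
eef_pos: [537.5, -262.2, 151.5]
tcp_rot: [[-0.99, -0.144, -0.009], [-0.144, 0.99, 0.005], [0.008, 0.006, -1.0]]
wrist_force: [0.1, -0.5, -1.4]
width: 85.5
```

```bash
cat > look.py <<'E'
import sys; from h import *; from cell import robot,viewer
n=sys.argv[1]
out=[]
for name,(x0,y0,x1,y1),f in (('side',eval(sys.argv[2]),int(sys.argv[4])),('top',eval(sys.argv[3]),int(sys.argv[4]))):
    c=viewer.camera(name);pickle.dump(c,open(f'{name}{n}.pkl','wb'))
    im=cv2.resize(c['img'][y0:y1,x0:x1],None,fx=f,fy=f,interpolation=cv2.INTER_CUBIC);im=cv2.convertScaleAbs(im,alpha=1.4,beta=10)
    for x in range((x0+9)//10*10,x1,10): cv2.line(im,((x-x0)*f,0),((x-x0)*f,6),(0,255,0),1); cv2.putText(im,str(x),((x-x0)*f,20),0,.35,(0,255,0)) if x%20==0 else 0
    for y in range((y0+9)//10*10,y1,10): cv2.line(im,(0,(y-y0)*f),(6,(y-y0)*f),(0,255,0),1); cv2.putText(im,str(y),(8,(y-y0)*f+4),0,.35,(0,255,0)) if y%20==0 else 0
    cv2.imwrite(f'pics/{name}{n}.png',im)
s=robot.get_state();print(s['clock'],s['eef_pos'].round(1),s['wrist_force'].round(1),s['ft_torque'].round(2),s['width'])
E
python3 look.py 1 '(200,160,400,310)' '(240,120,400,240)' 4
```

```text
2.4 [ 540.4 -264.4  156.6] [0.4 0.5 0.4] [-0.03 -0.04 -0.04] 85.24130697923128
```

View pics/side1.png

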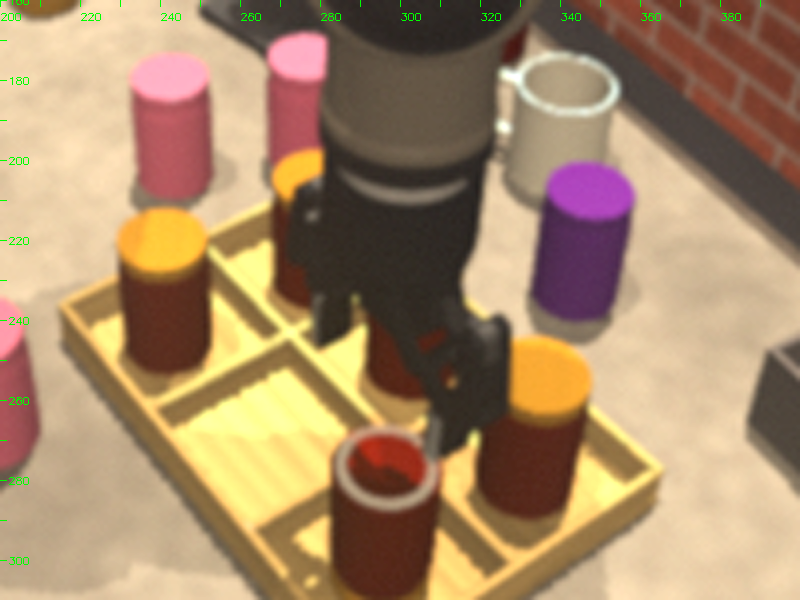

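View pics/top1.png

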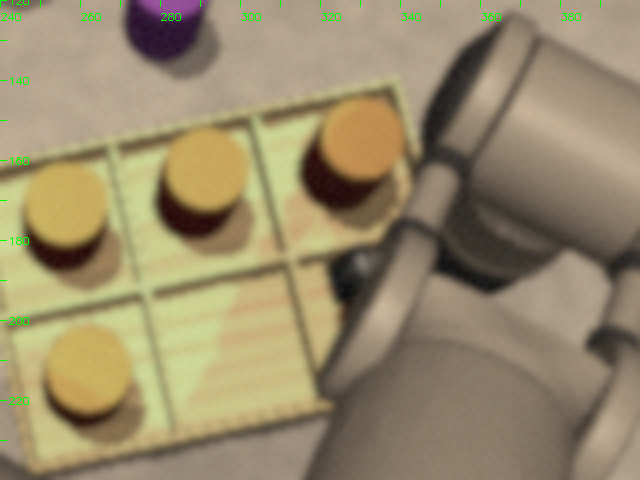

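Emit:
move_arm(commands=[[1,0,-1,-25,0],[1,0,-1,-50,0],[1,0,-1,-75,0],[1,0,-1,-90,0],[1,0,-1,-95.5,0],[1,0,-1,-95.5,0]])

```text
clock: 3.0
eef_pos: [541.2, -265.5, 62.5]
tcp_rot: [[-0.99, -0.144, 0.001], [-0.144, 0.99, -0.002], [-0.001, -0.002, -1.0]]
wrist_force: [0.3, -0.6, -0.3]
width: 85.6
```

Emit:
move_arm(commands=[[-1,0,0,0,0],[-1,0,0,0,0],[-1,0,0,0,0],[-1,0,0,0,0],[-1,0,0,0,0],[-1,0,0,0,0],[-1,0,0,0,0]], grip_force=40)

```text
clock: 3.7
eef_pos: [542.3, -265.9, 64.7]
tcp_rot: [[-0.99, -0.144, 0.004], [-0.144, 0.99, -0.003], [-0.004, -0.004, -1.0]]
wrist_force: [-0.1, 1.7, 5.1]
width: 61.1
```

Emit:
move_arm(commands=[[-1,0,0,4,0],[-1,0,0,8,0],[-1,0,0,8,0],[-1,0,0,8,0]])

```text
clock: 4.1
eef_pos: [542.2, -265.9, 72.7]
tcp_rot: [[-0.99, -0.144, 0.004], [-0.144, 0.99, -0.003], [-0.003, -0.004, -1.0]]
wrist_force: [0.6, -0.6, -2.9]
width: 60.6
```

```bash
python3 look.py 2 '(240,180,360,280)' '(240,120,400,240)' 6
```

```text
4.2 [ 542.  -265.8   72.3] [-0.1 -0.3 -2.7] [-0.02  0.01  0.  ] 61.233565830263565
```

View pics/side2.png

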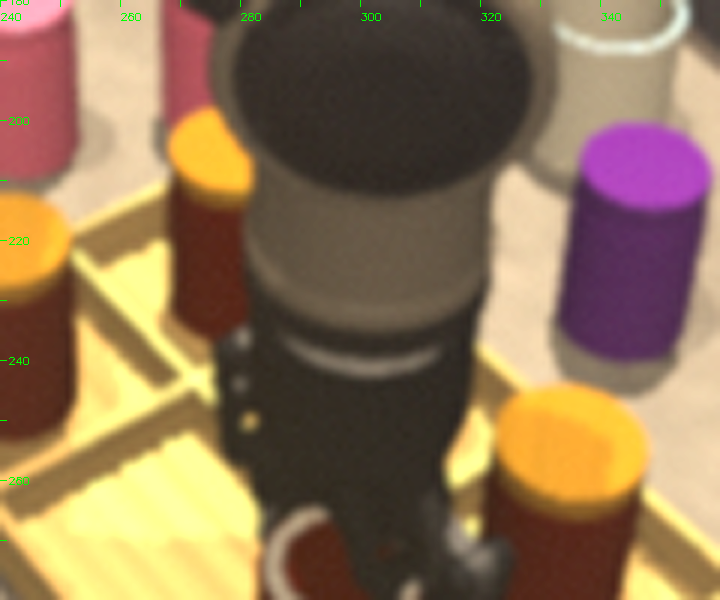

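Emit:
move_arm(commands=[[-1,-12.4,-1.8,0,0],[-1,-22,-3.1,0,0],[-1,-26.7,-3.8,0,0],[-1,-30.7,-4.4,0,0],[-1,-34.7,-5,0,0],[-1,-38,-5.4,0,0],[-1,-41,-5.8,0,0]])

```text
clock: 4.9
eef_pos: [505.2, -271.1, 75.4]
tcp_rot: [[-0.99, -0.143, 0.014], [-0.143, 0.99, -0.004], [-0.013, -0.006, -1.0]]
wrist_force: [8.3, 7.8, 11.3]
width: 60.7
```

```bash
python3 look.py 3 '(240,180,360,310)' '(270,140,400,240)' 5
```

```text
5.0 [ 504.8 -271.2   75.4] [ 8.5  7.4 10.4] [ 1.61 -1.66 -0.09] 60.704238309898734
```

View pics/side3.png

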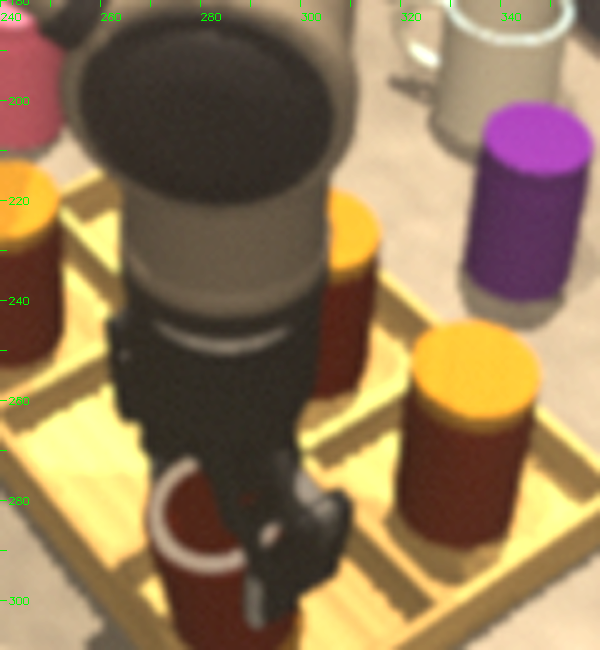

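View pics/top3.png

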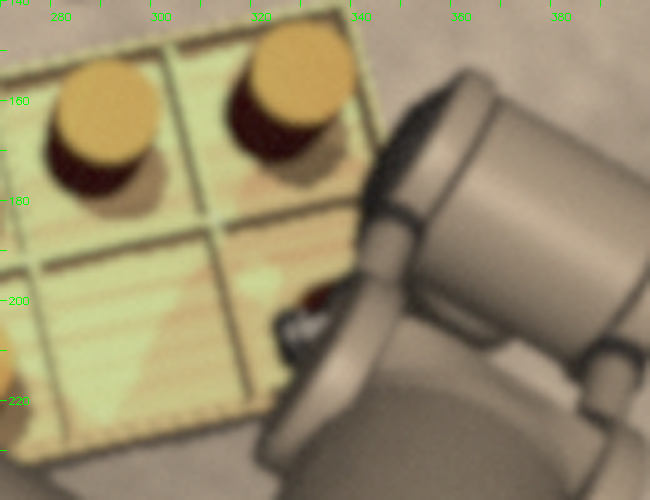

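Emit:
move_arm(commands=[[-1,-7,-0.5,0,0],[-1,-11,-1,0,0],[-1,-15,-1.5,0,0],[-1,-19,-2,0,0],[-1,-23,-2.5,0,0],[-1,-26,-3,0,0],[-1,-28,-3.2,0,0]])

```text
clock: 5.7
eef_pos: [479.6, -274.9, 77.6]
tcp_rot: [[-0.99, -0.142, 0.02], [-0.142, 0.99, -0.007], [-0.019, -0.01, -1.0]]
wrist_force: [6.1, 2.6, 5.3]
width: 60.8
```

```bash
python3 look.py 4 '(240,200,360,320)' '(270,140,400,240)' 5
```

```text
5.8 [ 479.4 -274.9   77.6] [5.  3.1 6.3] [ 0.79 -1.25  0.02] 60.917060353448235
```

View pics/side4.png

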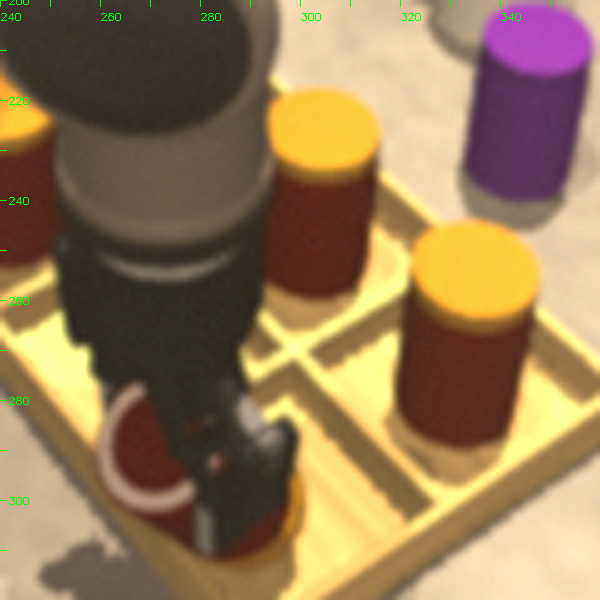

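Emit:
move_arm(commands=[[-1,0,0,0,0],[-1,2,0,15,0],[-1,2,0,40,0],[-1,2,0,70,0],[-1,2,0,85,0],[-1,2,0,90,0],[-1,2,0,90,0]], grip_force=80)

```text
clock: 6.5
eef_pos: [481.2, -275.0, 167.6]
tcp_rot: [[-0.99, -0.142, 0.02], [-0.142, 0.99, -0.007], [-0.019, -0.01, -1.0]]
wrist_force: [-0.7, -0.8, -3.3]
width: 60.0
```

```bash
python3 look.py 5 '(220,160,340,280)' '(270,140,400,240)' 5
```

```text
6.6 [ 480.7 -274.5  166.3] [-0.7 -0.5 -2.5] [-0.04  0.09  0.  ] 60.13416404471171
```

View pics/side5.png

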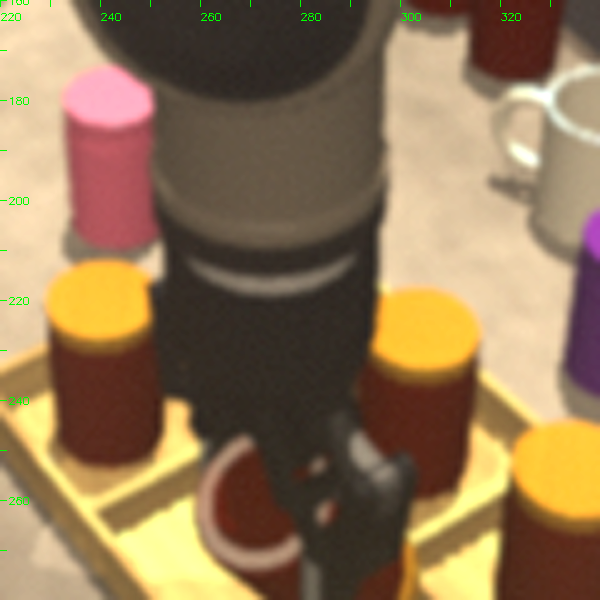

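View pics/top5.png

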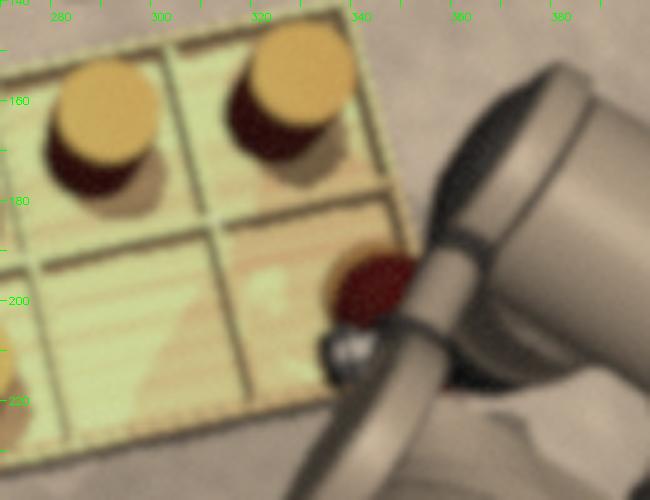

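```bash
cat > ov.py <<'E'
from h import *
def jar(tcp,R,phi,a,delta,off=0):
    # P on tool axis; axis zj from lid to base
    z=R[:,2];y=R[:,1]
    P=tcp-(18.7+delta)*z
    up=-z; u=np.cross(y,up) # u: y x up ; y at 98deg -> u at 8deg
    zj=np.cos(phi)*up-np.sin(phi)*u
    lid=P-(100-a)*zj
    return P,zj,y,lid
def draw(c,roi,f,tcp,R,phi,a,delta,fn):
    P,zj,y,lid=jar(tcp,R,phi,a,delta); x=np.cross(y,zj)
    x0,y0,x1,y1=roi
    im=cv2.resize(c['img'][y0:y1,x0:x1],None,fx=f,fy=f,interpolation=cv2.INTER_CUBIC);im=cv2.convertScaleAbs(im,alpha=1.4,beta=10)
    th=np.linspace(0,2*np.pi,73)
    def pl(pts,col):
        uv=proj(c,pts); uv=(uv-[x0,y0]+.5)*f-.5
        cv2.polylines(im,[np.round(uv).astype(np.int32)],False,col,1,cv2.LINE_AA)
    circ=lambda h,r: lid+h*zj+r*(np.outer(np.cos(th),x)+np.outer(np.sin(th),y))
    pl(circ(0,30),(255,255,0));pl(circ(12,30),(255,255,0));pl(circ(100,31),(0,255,0))
    # silhouette lines
    o=np.array(c['origin'])
    v=P-o; n=np.cross(v,zj);n/=np.linalg.norm(n)
    for s in(1,-1): pl(np.array([lid+16*zj+31*s*n,lid+100*zj+31*s*n]),(0,255,0))
    cv2.imwrite('pics/'+fn,im); return lid,zj
E
python3 - <<'E'
from ov import *
R=np.array([[-0.99,-.142,.02],[-.142,.99,-.007],[-.019,-.010,-1.]])
tcp=np.array([480.7,-274.5,166.3])
s=pickle.load(open('side5.pkl','rb'))
ims=[]
for ph in(34,40,46):
    draw(s,(240,225,320,300),5,tcp,R,np.radians(ph),19,3.5,'o.png'); ims.append(cv2.imread('pics/o.png'))
t=pickle.load(open('top5.pkl','rb'))
for ph in(34,46):
    draw(t,(310,170,390,245),5,tcp,R,np.radians(ph),19,3.5,'o.png'); ims.append(cv2.imread('pics/o.png'))
ims.insert(3,ims[0]*0)
w=np.vstack([np.hstack(ims[:2]),np.hstack([ims[2],ims[5]])]);cv2.imwrite('pics/ov5.png',w)
E
```

```text
(no output)
```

View pics/ov5.png

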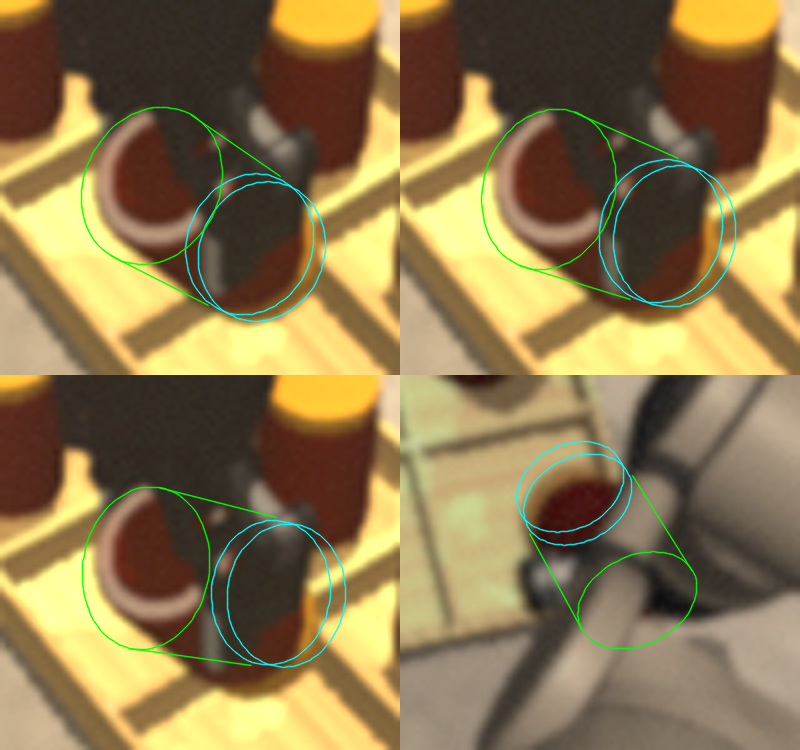

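```bash
python3 - <<'E'
from ov import *
s=pickle.load(open('side5.pkl','rb'))['img']
c=s[235:300,250:315];c=cv2.resize(c,None,fx=9,fy=9,interpolation=cv2.INTER_CUBIC);cv2.imwrite('pics/z5.png',cv2.convertScaleAbs(c,alpha=2.2,beta=20))
E
```

```text
(no output)
```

View pics/z5.png

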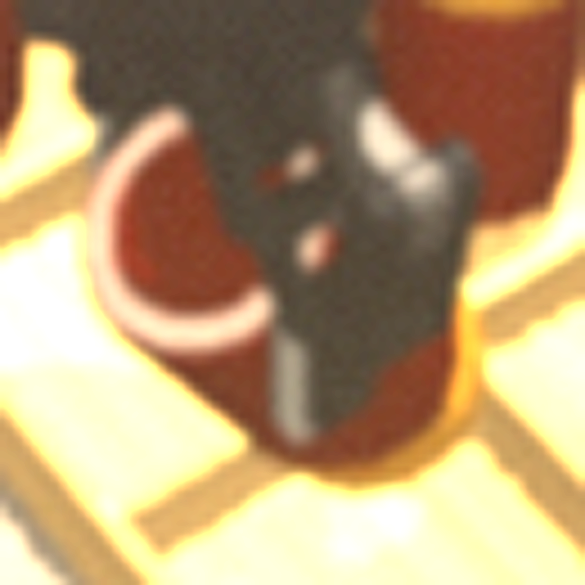

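```bash
cat > fit.py <<'E'
from ov import *
def fit(c,tcp,R,ring=None,lid=None,lines=None,x0=(0.7,0,0),rr=29.5,free=('phi','u','w'),lidr=30,yoff=0):
    z=R[:,2];y=R[:,1];up=-z;u=np.cross(y,up)
    def geo(p):
        ph=p[0]; P=tcp-18.7*z+p[1]*u+p[2]*up+ (p[3] if len(p)>3 else yoff)*y
        zj=np.cos(ph)*up-np.sin(ph)*u
        return P,zj   # P := point 78 above lid
    def dist(pts,curve):
        d=pts[:,None]-curve[None]; i=(d**2).sum(2).argmin(1)
        k=np.clip(i,1,len(curve)-2); tg=curve[k+1]-curve[k-1]; tg/=np.linalg.norm(tg,axis=1)[:,None]
        n=np.c_[-tg[:,1],tg[:,0]]; return ((pts-curve[i])*n).sum(1)
    th=np.linspace(0,2*np.pi,721)
    def cost(p):
        P,zj=geo(p);x=np.cross(y,zj);L=P-78*zj
        circ=lambda h,r: proj(c,L+h*zj+r*(np.outer(np.cos(th),x)+np.outer(np.sin(th),y)))
        r=[]
        if ring is not None: r.append(dist(ring,circ(100,rr)))
        if lid is not None: r.append(dist(lid,circ(0,lidr)))
        if lines is not None:
            v=P-np.array(c['origin']);n=np.cross(v,zj);n/=np.linalg.norm(n)
            for s,pts in lines:
                # true silhouette
                uv=proj(c,np.array([L+30*zj+31*s*n,L+95*zj+31*s*n])); t=uv[1]-uv[0];t/=np.linalg.norm(t)
                r.append((pts-uv[0])@np.array([-t[1],t[0]]))
        return np.concatenate(r)
    f=least_squares(cost,x0,loss='soft_l1',f_scale=.5); P,zj=geo(f.x)
    return f,P,zj,P-78*zj
E
python3 - <<'E'
from fit import *
R=np.array([[-0.99,-.142,.02],[-.142,.99,-.007],[-.019,-.010,-1.]])
tcp=np.array([480.7,-274.5,166.3])
s=pickle.load(open('side5.pkl','rb'))
U=lambda pts: np.array([up(250,235,9,p) for p in pts])
ring=U([(90,230),(100,180),(130,130),(180,105),(100,290),(140,335),(190,352),(240,345),(272,315),(328,248)])
lid=U([(480,330),(480,375),(455,425),(410,462),(350,487)])
ln=U([(150,355),(200,393),(250,435)])
for rr in(28,29.5,31):
  for x0 in((.7,0,0),(.7,0,0,0)):
    for sg in(1,-1):
        f,P,zj,L=fit(s,tcp,R,ring,lid,[(sg,ln)],x0,rr)
        print(rr,sg,np.degrees(f.x[0]).round(1),f.x[1:].round(1),f.cost.round(2),np.abs(f.fun).round(1).max())
E
```

```text
28 1 25.6 [4.9 1.6] 46.57 29.9
28 -1 28.9 [6.4 3.5] 4.02 2.0
28 1 28.8 [ 18.4 -27.4  19.5] 45.39 29.1
28 -1 29.0 [ 14.4 -15.3  12.7] 2.93 1.9
29.5 1 24.7 [5.8 1.8] 46.44 30.3
29.5 -1 27.9 [7.3 3.4] 3.45 2.2
29.5 1 27.6 [ 21.  -30.1  21.7] 44.19 29.5
29.5 -1 28.3 [ 17.6 -20.5  15.9] 1.41 1.0
31 1 23.3 [7.1 1.8] 47.92 30.7
31 -1 26.8 [7.8 3.9] 4.61 2.2
31 1 26.6 [ 25.6 -38.   27.1] 43.65 29.6
31 -1 27.7 [ 21.6 -27.8  20.6] 1.2 0.8
```

Emit:
move_arm(commands=[[-1,5,1,-30,0],[-1,5,1,-60,0],[-1,5,1,-80,0],[-1,5,1,-90,0],[-1,5,1,-93,0],[-1,0,0.3,-93,0],[-1,-4,-0.3,-93,0],[-1,-8,-0.9,-93,0],[-1,-12,-1.5,-93,0],[-1,-15,-2,-93,0],[-1,-17,-2.2,-93,0]], grip_force=40)

```text
clock: 7.7
eef_pos: [468.7, -278.7, 77.3]
tcp_rot: [[-0.99, -0.141, 0.031], [-0.141, 0.99, -0.012], [-0.029, -0.016, -0.999]]
wrist_force: [9.4, 2.7, 5.4]
width: 60.0
```

```bash
python3 look.py 6 '(240,230,320,320)' '(270,140,400,240)' 6
```

```text
7.8 [ 468.4 -278.8   77.3] [10.5  2.2  5.9] [ 0.44 -2.21  0.02] 60.12035186231513
```

View pics/side6.png

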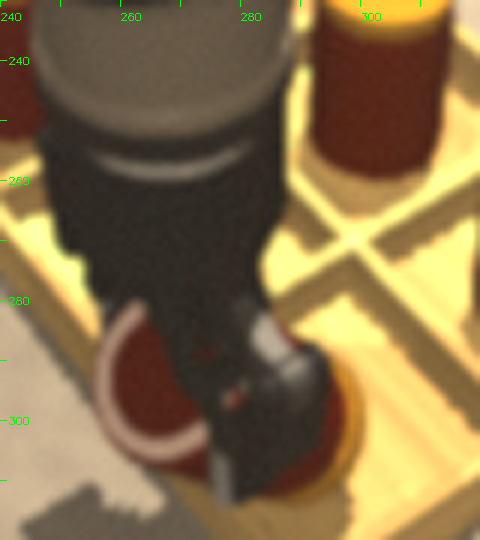

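Emit:
move_arm(commands=[[-1,-1.5,-0.2,0,0],[-1,-1.5,-0.2,0,0],[-1,1,0,15,0],[-1,1,0,45,0],[-1,1,0,80,0],[-1,1,0,105,0],[-1,1,0,110,0],[-1,1,0,110,0]], grip_force=80)

```text
clock: 8.6
eef_pos: [469.1, -278.9, 187.5]
tcp_rot: [[-0.99, -0.141, 0.03], [-0.141, 0.99, -0.013], [-0.028, -0.017, -0.999]]
wrist_force: [-0.5, -0.4, -3.9]
width: 60.1
```

```bash
python3 look.py 7 '(235,210,315,290)' '(290,160,390,240)' 7
```

```text
8.7 [ 468.4 -278.3  185.7] [-0.   0.1 -3.2] [ 0.01  0.14 -0.03] 60.14830093531812
```

View pics/side7.png

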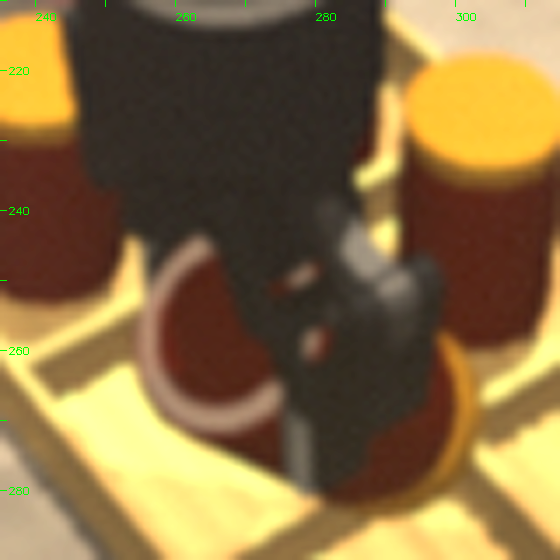

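View pics/top7.png

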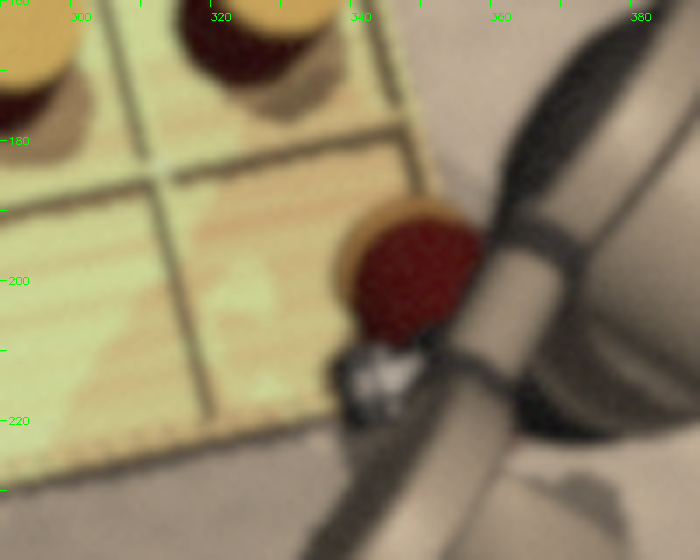

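```bash
cat > m7.py <<'E'
from fit import *
from ov import *
R=np.array([[-0.99,-.141,.03],[-.141,.99,-.013],[-.028,-.017,-.999]]);R,_=np.linalg.qr(R);R*=np.sign(np.diag(R))*np.array([-1,1,-1])
tcp=np.array([468.8,-278.6,186.7])
s=pickle.load(open('side7.pkl','rb'));t=pickle.load(open('top7.pkl','rb'))
U=lambda pts: np.array([up(235,210,7,p) for p in pts])
ring=U([(140,325),(150,280),(175,250),(205,237),(150,385),(180,418),(215,432),(255,420),(283,393),(328,335)])
lid=U([(440,335),(470,375),(480,410),(465,455),(430,495),(380,513),(340,510)])
ln=U([(250,455),(300,482)])
tl=np.array([up(290,160,7,p) for p in [(335,265),(340,240),(365,210),(400,195),(440,197),(465,212)]])
z=R[:,2];y=R[:,1];upv=-z;u=np.cross(y,upv)
f1,P,zj,L=fit(s,tcp,R,ring,lid,[(-1,ln)],(.7,0,0),29.5)
print('side only',np.degrees(f1.x[0]),f1.x[1:],f1.fun.round(1),'tilt abs',np.degrees(np.arccos(zj[2])),L)
th=np.linspace(0,2*np.pi,721)
# joint
import fit as F
def joint(p):
    ph=p[0];P=tcp-18.7*z+p[1]*u+p[2]*upv+p[3]*y;zj=np.cos(ph)*upv-np.sin(ph)*u;x=np.cross(y,zj);L=P-78*zj
    def circ(c,h,r): return proj(c,L+h*zj+r*(np.outer(np.cos(th),x)+np.outer(np.sin(th),y)))
    def d(pts,cv):
        dd=pts[:,None]-cv[None];i=(dd**2).sum(2).argmin(1);k=np.clip(i,1,719);tg=cv[k+1]-cv[k-1];tg/=np.linalg.norm(tg,axis=1)[:,None]
        return ((pts-cv[i])*np.c_[-tg[:,1],tg[:,0]]).sum(1)
    return np.r_[d(ring,circ(s,100,29.5)),d(lid,circ(s,0,30)),d(tl,circ(t,0,30)),p[3]/2]
f=least_squares(joint,[.7,0,0,0],loss='soft_l1',f_scale=.5);print('joint',np.degrees(f.x[0]),f.x[1:],f.fun.round(1))
ph=f.x[0];zj=np.cos(ph)*upv-np.sin(ph)*u;print('abs tilt',np.degrees(np.arccos(zj[2])),zj)
E
python3 m7.py
```

```text
side only 32.915686499516845 [8.21881127 4.81199765] [-0.3  0.1 -0.3 -1.6 -0.2  0.2  0.9  0.3 -0.8  0.4 -0.3 -0.8 -0.5 -1.2
 -1.5 -1.2  0.1  0.9  1.1] tilt abs 34.53181034333799 [ 520.14241076 -272.00785088  146.17212765]
joint 33.06916224848436 [8.14247954 4.38285443 0.02548591] [-0.4  0.2 -0.2 -1.5 -0.3  0.   0.7  0.2 -0.9  0.4 -0.2 -0.8 -0.5 -1.3
 -1.6 -1.3  0.  -0.7 -0.   0.3  0.3  0.3  0.3  0. ]
abs tilt 34.685217454402824 [-0.56521336 -0.06611769  0.82229089]
```

```bash
cat >> m7.py <<'E'
print('--')
for k in (-31,-40,-45): print(k,((proj(s,tcp+k*y)-[235,210])*7+3).round(0), ((proj(s,tcp+k*y+11*u)-[235,210])*7+3).round(0),((proj(s,tcp+k*y-11*u)-[235,210])*7+3).round(0))
for k in (31,45): print(k,((proj(t,tcp+k*y+8*upv)-[290,160])*7+3).round(0))
E
python3 m7.py | sed -n '/--/,$p'
```

```text
--
-31 [[315. 484.]] [[347. 464.]] [[282. 504.]]
-40 [[335. 506.]] [[367. 486.]] [[302. 526.]]
-45 [[346. 519.]] [[378. 498.]] [[313. 539.]]
31 [[390. 401.]]
45 [[352. 409.]]
```

Emit:
move_arm(commands=[[-1,-20,30,50,-8],[-1,-20,30,100,-16],[-1,-20,30,150,-24],[-1,-20,30,200,-32],[-1,-20,30,240,-34],[-1,-20,30,265,-34],[-1,-20,30,280,-34],[-1,-20,30,280,-34],[-1,-20,30,280,-34]])

```text
clock: 9.6
eef_pos: [448.5, -248.4, 463.5]
tcp_rot: [[-0.899, 0.437, 0.014], [0.437, 0.899, -0.022], [-0.022, -0.013, -1.0]]
wrist_force: [0.5, -0.4, -3.7]
width: 60.5
```

```bash
python3 look.py 8 '(250,100,390,260)' '(290,160,390,240)' 5; python3 -c "
from cell import robot;print(robot.get_state()['tcp_rot'].round(4).tolist())"
```

```text
9.7 [ 448.3 -248.2  463.4] [ 0.4 -0.1 -2.4] [0.06 0.06 0.03] 60.14264730085953
[[-0.8993, 0.437, 0.0138], [0.4367, 0.8994, -0.0213], [-0.0217, -0.0131, -0.9997]]
```

View pics/side8.png

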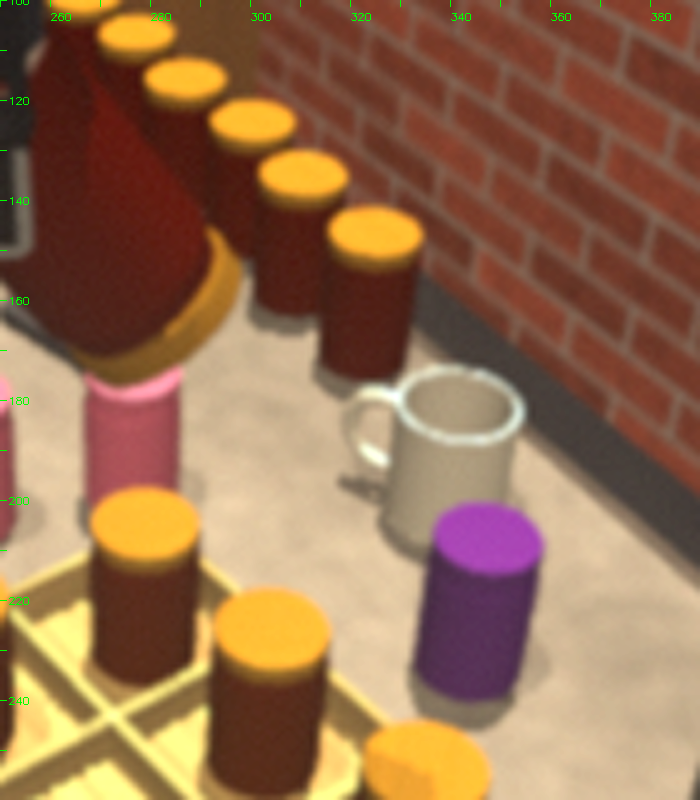

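Wrong crop; the jar is left of it. Re-crop the same picture.

```bash
python3 - <<'E'
from h import *
s=pickle.load(open('side8.pkl','rb'))['img']
c=s[90:185,205:305];c=cv2.resize(c,None,fx=8,fy=6.0,interpolation=cv2.INTER_CUBIC) if 0 else cv2.resize(c,None,fx=6,fy=6,interpolation=cv2.INTER_CUBIC)
cv2.imwrite('pics/z8.png',cv2.convertScaleAbs(c,alpha=2.0,beta=15))
E
```

```text
(no output)
```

View pics/z8.png

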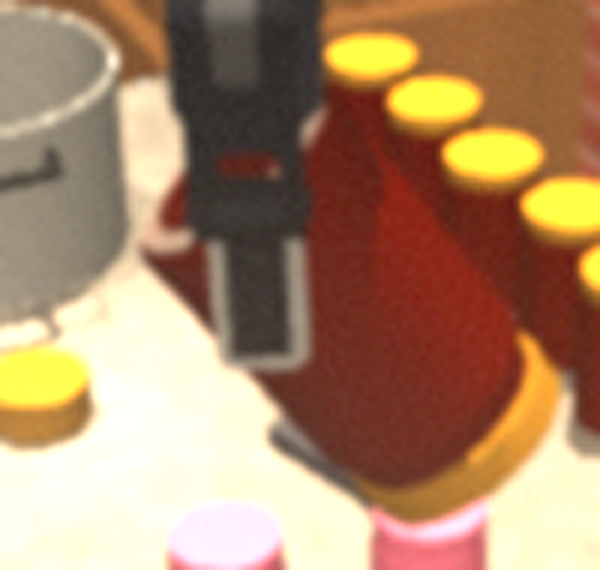

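```bash
cat > m8.py <<'E'
from h import *
from scipy.spatial import ConvexHull
def run(c,x0,y0,f,tcp,R,lines,lid,ring=None,rr=30,p0=(.7,0,0,0),wy=3.,plot=None,corr=None):
    z=R[:,2];y=R[:,1];U=-z;u=np.cross(y,U);th=np.linspace(0,2*np.pi,721);o=np.array(c['origin'])
    S=lambda pts:np.array([up(x0,y0,f,p) for p in pts])
    def geo(p):
        zj=np.cos(p[0])*U-np.sin(p[0])*u;P=tcp-18.7*z+p[1]*u+p[2]*U+p[3]*y;return P,zj,P-78*zj
    def sil(P,zj,L,s):
        v=o-P;v=v-(v@zj)*zj;D=np.linalg.norm(v);v/=D;n=np.cross(zj,v);sa=31/D;ca=np.sqrt(1-sa*sa)
        return proj(c,np.array([L+h*zj+31*(sa*v+s*ca*n) for h in(26,96)]))
    def circ(P,zj,L,h,r):
        x=np.cross(y,zj);return proj(c,L+h*zj+r*(np.outer(np.cos(th),x)+np.outer(np.sin(th),y)))
    def d(pts,cv):
        dd=pts[:,None]-cv[None];i=(dd**2).sum(2).argmin(1);k=np.clip(i,1,719);tg=cv[k+1]-cv[k-1];tg/=np.linalg.norm(tg,axis=1)[:,None]
        return ((pts-cv[i])*np.c_[-tg[:,1],tg[:,0]]).sum(1)
    def cost(p):
        g=geo(p);r=[]
        for s,pts in lines:
            uv=sil(*g,s);t=uv[1]-uv[0];t/=np.linalg.norm(t);r.append((S(pts)-uv[0])@np.array([-t[1],t[0]]))
        if lid: r.append(d(S(lid),circ(*g,0,30)))
        if ring: r.append(d(S(ring),circ(*g,100,rr)))
        r.append([p[3]/wy]);return np.concatenate(r)
    q=least_squares(cost,p0,loss='soft_l1',f_scale=.5);P,zj,L=geo(q.x)
    print('phi',np.degrees(q.x[0]).round(2),q.x[1:].round(1),'res',q.fun.round(1),'abs',np.degrees(np.arccos(zj[2])).round(2),'az',np.degrees(np.arctan2(-zj[1],-zj[0])).round(1),'L',L.round(1))
    if plot:
        im=cv2.imread(plot);g=(P,zj,L);T=lambda uv:np.round((uv-[x0,y0]+.5)*f-.5).astype(np.int32)
        for s in(1,-1): cv2.polylines(im,[T(sil(*g,s))],False,(0,255,0),1)
        for h,r in((0,30),(12,30),(100,31)): cv2.polylines(im,[T(circ(*g,h,r))],False,(255,255,0),1)
        cv2.imwrite(plot.replace('.png','o.png'),im)
    return q,P,zj,L
E
python3 - <<'E'
from m8 import *
s=pickle.load(open('side8.pkl','rb'))
R=np.array([[-0.8993, 0.437, 0.0138], [0.4367, 0.8994, -0.0213], [-0.0217, -0.0131, -0.9997]])
tcp=np.array([448.4,-248.3,463.4])
left=[(165,277),(210,328),(280,407),(330,452),(360,478)];right=[(395,160),(430,207),(470,262),(505,308)]
lid=[(558,385),(540,440),(480,500),(420,522)]
for l in ([(1,left)],[(-1,left)]): run(s,205,90,6,tcp,R,l,lid)
run(s,205,90,6,tcp,R,[(-1,left),(1,right)],lid,plot='pics/z8.png')
run(s,205,90,6,tcp,R,[(1,left),(-1,right)],lid,plot='pics/z8.png')
E
```

```text
phi 51.66 [-22.9 -60.5   0. ] res [ 3.4  0.1 -5.  -7.  -8.1 23.  14.  -0.1  0.1  0. ] abs 52.91 az -26.5 L [ 484.1 -266.9  374. ]
phi 35.6 [6.7 5.5 0.3] res [ 0.3 -0.1 -0.6  0.4  1.  -1.2 -0.2  0.4  0.2  0.1] abs 36.85 az -26.9 L [ 496.  -271.7  425.3]
phi 34.08 [6.7 4.4 1.4] res [ 0.2  0.1  0.1  1.3  2.2 -0.  -0.3 -0.7 -0.9 -0.3  0.   0.3 -0.2  0.5] abs 35.33 az -27.0 L [ 494.9 -270.   423. ]
phi 119.38 [-18.2 -46.   -1.9] res [  2.2  -8.9 -26.1 -36.7 -42.9  42.1  32.5  21.3  11.8  -6.8 -11.1 -21.
 -28.3  -0.6] abs 120.62 az -25.5 L [ 492.2 -271.5  475.4]
```

View pics/z8o.png

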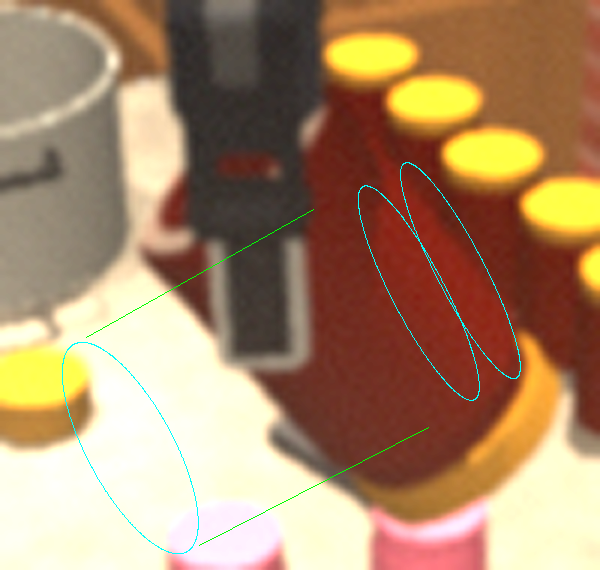

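```bash
python3 - <<'E'
from m8 import *
s=pickle.load(open('side8.pkl','rb'))
R=np.array([[-0.8993, 0.437, 0.0138], [0.4367, 0.8994, -0.0213], [-0.0217, -0.0131, -0.9997]])
tcp=np.array([448.4,-248.3,463.4])
im0=cv2.imread('pics/z8.png')
z=R[:,2];y=R[:,1];U=-z;u=np.cross(y,U);th=np.linspace(0,2*np.pi,200)
out=[]
for ph in(33,36,39):
    # keep lid location best: adjust via lid points only
    left=[(165,277),(210,328),(280,407),(330,452),(360,478)];right=[(395,160),(430,207),(470,262),(505,308)]
    lid=[(558,385),(540,440),(480,500),(420,522)]
    ph=np.radians(ph);zj=np.cos(ph)*U-np.sin(ph)*u;x=np.cross(y,zj);o=np.array(s['origin'])
    S=np.array([up(205,90,6,p) for p in lid])
    def cv(L,h,r): return proj(s,L+h*zj+r*(np.outer(np.cos(th),x)+np.outer(np.sin(th),y)))
    def cost(p):
        L=tcp+18.7*U-78*zj+p[0]*u+p[1]*U; c=cv(L,0,30); return np.sqrt(((S[:,None]-c[None])**2).sum(2)).min(1)
    q=least_squares(cost,[6,5]);L=tcp+18.7*U-78*zj+q.x[0]*u+q.x[1]*U
    im=im0.copy();T=lambda uv:np.round((uv-[205,90]+.5)*6-.5).astype(np.int32)
    for h,r in((0,30),(12,30),(24,31),(98,31),(100,29)):cv2.polylines(im,[T(cv(L,h,r))],True,(255,255,0),1)
    v=o-L;v-=(v@zj)*zj;D=np.linalg.norm(v);v/=D;n=np.cross(zj,v);sa=31/D
    for k in(1,-1):cv2.polylines(im,[T(proj(s,np.array([L+h*zj+31*(sa*v+k*np.sqrt(1-sa*sa)*n) for h in(24,98)])))],False,(0,255,0),1)
    out.append(im[80:540,100:580]);print(q.x,q.cost)
out.append(im0[80:540,100:580])
w=np.vstack([np.hstack(out[:2]),np.hstack(out[2:])]);cv2.imwrite('pics/cmp8.png',cv2.resize(w,(800,767))[:767]) 
cv2.imwrite('pics/cmp8.png',cv2.resize(w,(626,600)))
cv2.imwrite('pics/c36.png',cv2.resize(out[1],None,fx=1.25,fy=1.25))
E
```

```text
[7.30852382 5.65713138] 0.11735692106507419
[5.15013141 4.31534012] 0.22175986243007056
[3.45001078 2.95851124] 0.4014791093664435
```

View pics/cmp8.png

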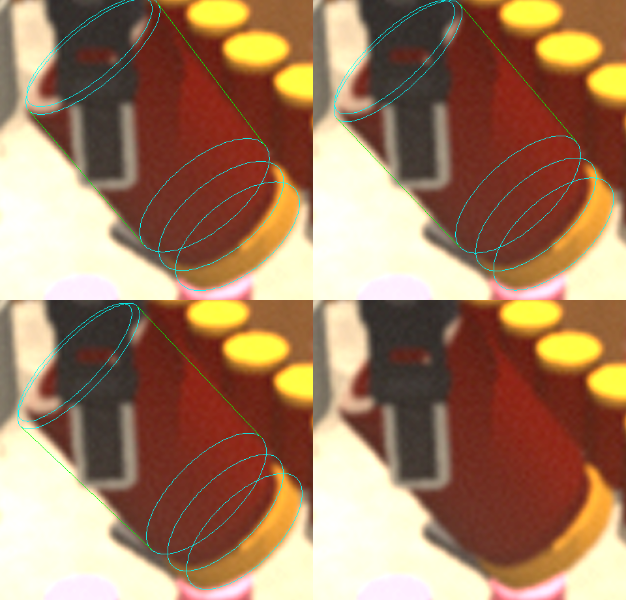

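View pics/c36.png

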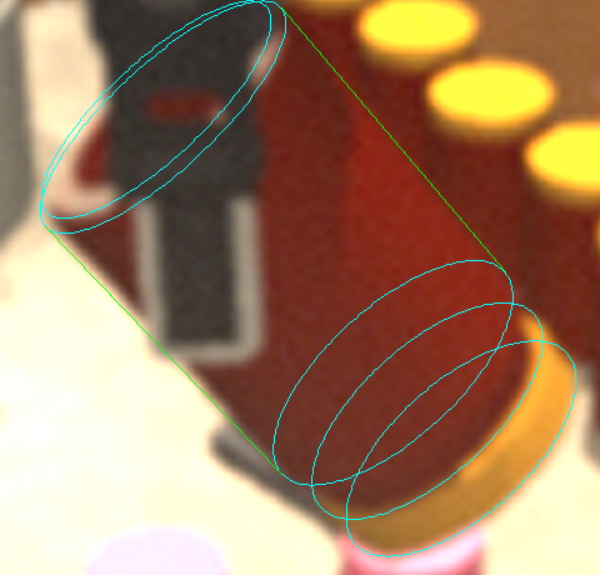

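Emit:
move_arm(commands=[[-1,26,-30,-50,8],[-1,26,-30,-100,16],[-1,26,-30,-150,24],[-1,26,-30,-200,32],[-1,26,-30,-250,34],[-1,26,-30,-295,34],[-1,26,-30,-330,34],[-1,26,-30,-360,34],[-1,26,-30,-380,34],[-1,26,-30,-386,34],[-1,26,-30,-386,34]], grip_force=40)

```text
clock: 10.8
eef_pos: [473.8, -277.6, 76.2]
tcp_rot: [[-0.99, -0.141, 0.022], [-0.141, 0.99, -0.008], [-0.02, -0.011, -1.0]]
wrist_force: [0.2, 0.3, -3.6]
width: 59.8
```

Emit:
move_arm(commands=[[-1,-4,-0.6,0,0],[-1,-8,-1.1,0,0],[-1,-11,-1.6,0,0],[-1,-14,-2,0,0],[-1,-16,-2.3,0,0],[-1,-17,-2.4,0,0],[-1,-17,-2.4,0,0]])

```text
clock: 11.5
eef_pos: [460.6, -281.2, 78.6]
tcp_rot: [[-0.99, -0.139, 0.032], [-0.14, 0.99, -0.013], [-0.03, -0.017, -0.999]]
wrist_force: [12.5, 2.0, 0.1]
width: 60.1
```

Emit:
move_arm(commands=[[-1,2,0,12,0],[-1,2,0,45,0],[-1,2,0,95,0],[-1,-12,33,145,-8],[-1,-12,33,195,-16],[-1,-12,33,245,-24],[-1,-12,33,295,-32],[-1,-12,33,340,-34],[-1,-12,33,370,-34],[-1,-12,33,385,-34],[-1,-12,33,385,-34],[-1,-12,33,385,-34]], grip_force=80)

```text
clock: 12.7
eef_pos: [448.0, -248.0, 462.8]
tcp_rot: [[-0.899, 0.438, 0.018], [0.438, 0.899, -0.027], [-0.028, -0.017, -0.999]]
wrist_force: [-0.1, -0.3, -3.9]
width: 60.2
```

```bash
cat > shot.py <<'E'
import sys; from h import *; from cell import robot,viewer
n=sys.argv[1];x0,y0,x1,y1=eval(sys.argv[2]);f=int(sys.argv[3]);name=sys.argv[4] if len(sys.argv)>4 else 'side'
s=robot.get_state();c=viewer.camera(name);pickle.dump((c,s),open(f'p{n}.pkl','wb'))
im=cv2.resize(c['img'][y0:y1,x0:x1],None,fx=f,fy=f,interpolation=cv2.INTER_CUBIC)
cv2.imwrite(f'pics/p{n}.png',cv2.convertScaleAbs(im,alpha=2.0,beta=15));print(s['clock'],s['eef_pos'].round(1),s['tcp_rot'].round(3).tolist(),s['wrist_force'].round(1))
E
python3 shot.py 9 '(205,90,305,185)' 6
```

```text
12.7 [ 448.  -248.   462.8] [[-0.899, 0.438, 0.018], [0.438, 0.899, -0.027], [-0.028, -0.017, -0.999]] [-0.1 -0.3 -3.9]
```

View pics/p9.png

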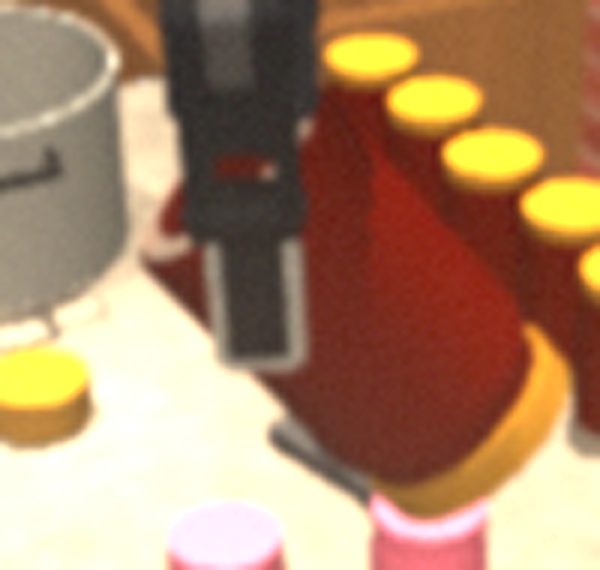

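```bash
python3 - <<'E'
from m8 import *
s,st=pickle.load(open('p9.pkl','rb'))
R=st['tcp_rot'];tcp=st['eef_pos']
left=[(150,263),(200,315),(280,400),(330,445),(365,473)];right=[(385,160),(420,203),(470,258),(515,308)]
lid=[(570,385),(550,435),(500,490),(440,515)]
run(s,205,90,6,tcp,R,[(-1,left)],lid)
run(s,205,90,6,tcp,R,[(-1,left),(1,right)],lid,plot='pics/p9.png')
E
```

```text
phi 37.2 [8.  5.8 0.1] res [ 0.2 -0.  -0.6 -0.   0.8 -0.5  0.1  0.6 -0.2  0. ] abs 38.81 az -27.2 L [ 498.3 -273.1  426.7]
phi 36.51 [7.8 2.5 3.4] res [ 0.6  0.5  0.1  0.8  1.7 -1.1 -1.4 -1.1 -0.9  0.1  0.1  0.3 -0.8  1.1] abs 38.12 az -27.2 L [ 498.9 -269.8  422.7]
```

View pics/p9o.png

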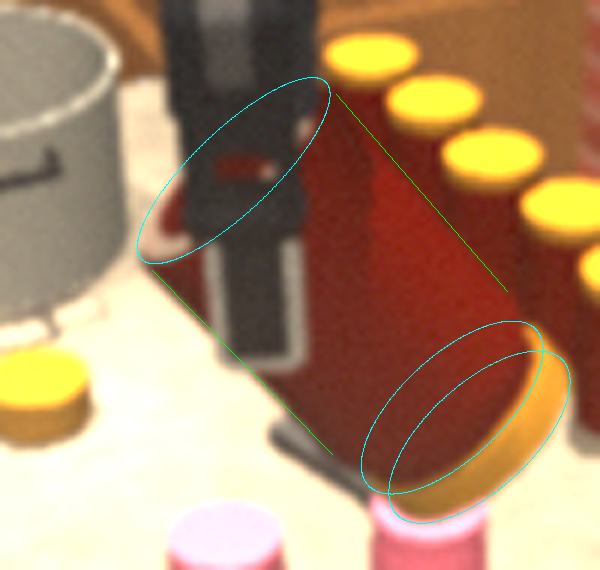

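Emit:
move_arm(commands=[[-1,22,-31,-50,8],[-1,22,-31,-100,16],[-1,22,-31,-150,24],[-1,22,-31,-200,32],[-1,22,-31,-250,34],[-1,22,-31,-295,34],[-1,22,-31,-330,34],[-1,22,-31,-360,34],[-1,22,-31,-380,34],[-1,22,-31,-385,34],[-1,22,-31,-385,34]], grip_force=40)

```text
clock: 13.85
eef_pos: [469.2, -278.0, 75.9]
tcp_rot: [[-0.99, -0.139, 0.027], [-0.14, 0.99, -0.011], [-0.025, -0.014, -1.0]]
wrist_force: [0.9, 0.4, -3.7]
width: 59.9
```

Emit:
move_arm(commands=[[-1,-4,-0.6,0,0],[-1,-8,-1.1,0,0],[-1,-11,-1.6,0,0],[-1,-14,-2,0,0],[-1,-15.5,-2.2,0,0],[-1,-15.5,-2.2,0,0]])

```text
clock: 14.45
eef_pos: [457.3, -281.2, 77.9]
tcp_rot: [[-0.99, -0.138, 0.036], [-0.139, 0.99, -0.015], [-0.034, -0.02, -0.999]]
wrist_force: [12.2, 3.2, 0.1]
width: 60.1
```

Emit:
move_arm(commands=[[-1,1.5,0,12,0],[-1,1.5,0,45,0],[-1,1.5,0,95,0],[-1,-9,33,145,-8],[-1,-9,33,195,-16],[-1,-9,33,245,-24],[-1,-9,33,295,-32],[-1,-9,33,340,-34],[-1,-9,33,370,-34],[-1,-9,33,385,-34],[-1,-9,33,385,-34],[-1,-9,33,385,-34]], grip_force=80)

```text
clock: 15.65
eef_pos: [447.7, -248.1, 461.7]
tcp_rot: [[-0.898, 0.439, 0.02], [0.439, 0.898, -0.031], [-0.032, -0.019, -0.999]]
wrist_force: [0.8, -0.4, -3.9]
width: 60.2
```

```bash
python3 shot.py 10 '(205,90,305,185)' 6
```

```text
15.65 [ 447.7 -248.1  461.7] [[-0.898, 0.439, 0.02], [0.439, 0.898, -0.031], [-0.032, -0.019, -0.999]] [ 0.8 -0.4 -3.9]
```

View pics/p10.png

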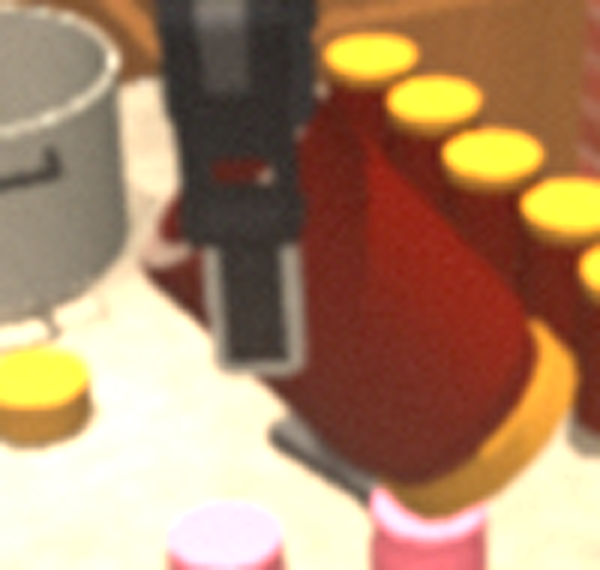

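```bash
python3 - <<'E'
from m8 import *
s,st=pickle.load(open('p10.pkl','rb'))
R=st['tcp_rot'];tcp=st['eef_pos']
left=[(150,268),(200,318),(280,398),(330,440),(370,470)];right=[(375,150),(420,197),(470,250),(520,303)]
lid=[(578,378),(558,430),(510,485),(450,512)]
run(s,205,90,6,tcp,R,[(-1,left)],lid)
run(s,205,90,6,tcp,R,[(-1,left)],lid,wy=.3)
run(s,205,90,6,tcp,R,[(-1,left),(1,right)],lid,wy=.3,plot='pics/p10.png')
E
```

```text
phi 38.96 [8.5 6.2 0.1] res [ 0.3 -0.1 -0.7 -0.1  0.8 -0.3  0.1  0.5 -0.5  0. ] abs 40.79 az -27.4 L [ 500.1 -274.4  427.8]
phi 38.96 [8.5 6.2 0. ] res [ 0.3 -0.1 -0.7 -0.1  0.8 -0.3  0.1  0.5 -0.5  0. ] abs 40.79 az -27.4 L [ 500.  -274.5  427.8]
phi 38.26 [8.1 5.2 0. ] res [ 0.7  0.4  0.   0.7  1.7 -1.2 -1.1 -1.  -1.   0.2  0.1  0.2 -1.   0. ] abs 40.09 az -27.4 L [ 499.1 -274.   426.2]
```

View pics/p10o.png

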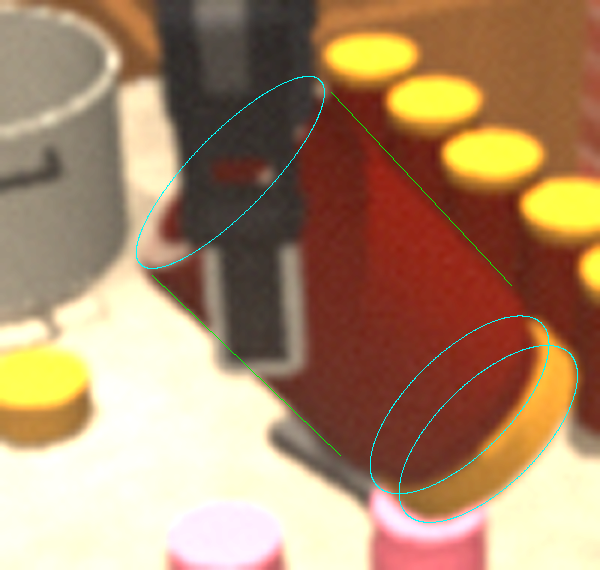

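Emit:
move_arm(commands=[[-1,14,45,0,4],[-1,28,90,0,8],[-1,43,135,0,12],[-1,57,180,0,16],[-1,72,225,0,20],[-1,86,270,0,24],[-1,100,315,0,28],[-1,114,360,0,32],[-1,128,400,-20,36],[-1,140,435,-50,40],[-1,150,465,-80,43.4],[-1,158,485,-110,43.4]])

```text
clock: 16.9
eef_pos: [605.1, 239.1, 347.3]
tcp_rot: [[-0.953, -0.301, 0.031], [-0.302, 0.953, -0.01], [-0.026, -0.019, -0.999]]
wrist_force: [-0.1, -0.1, -3.3]
width: 60.3
```

Emit:
move_arm(commands=[[-1,0,2,-25,0],[-1,0,4,-50,0],[-1,0,4,-70,0],[-1,0,4,-75,0],[-1,0,4,-75,0],[-1,0,4,-75,0]])

```text
clock: 17.5
eef_pos: [605.3, 243.0, 273.1]
tcp_rot: [[-0.953, -0.301, 0.032], [-0.301, 0.953, -0.01], [-0.027, -0.019, -0.999]]
wrist_force: [-0.1, -1.0, -3.3]
width: 60.3
```

```bash
python3 shot.py 11 '(200,80,320,180)' 6;python3 shot.py 12 '(100,80,240,190)' 5 top
```

```text
17.5 [605.3 243.  273.1] [[-0.953, -0.301, 0.032], [-0.301, 0.953, -0.01], [-0.027, -0.019, -0.999]] [-0.1 -1.  -3.3]
17.55 [605.5 243.1 273.6] [[-0.953, -0.301, 0.033], [-0.301, 0.953, -0.009], [-0.028, -0.019, -0.999]] [ 0.6 -0.8 -3.8]
```

View pics/p11.png

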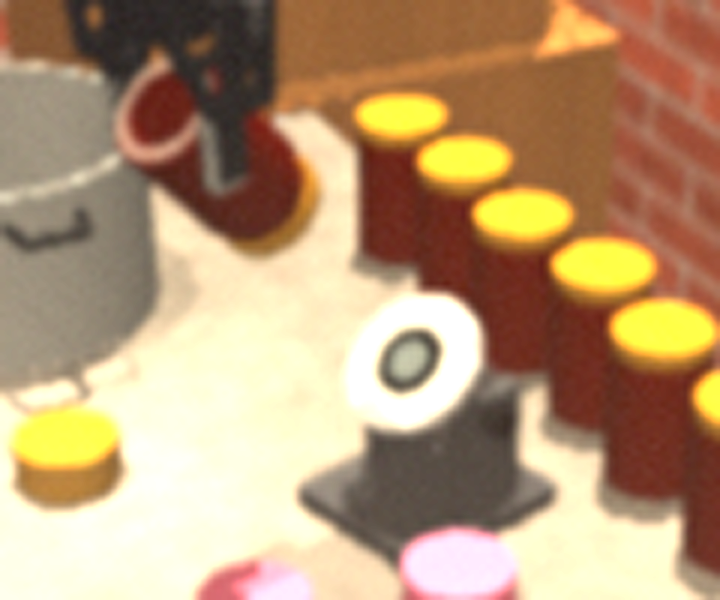

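View pics/p12.png

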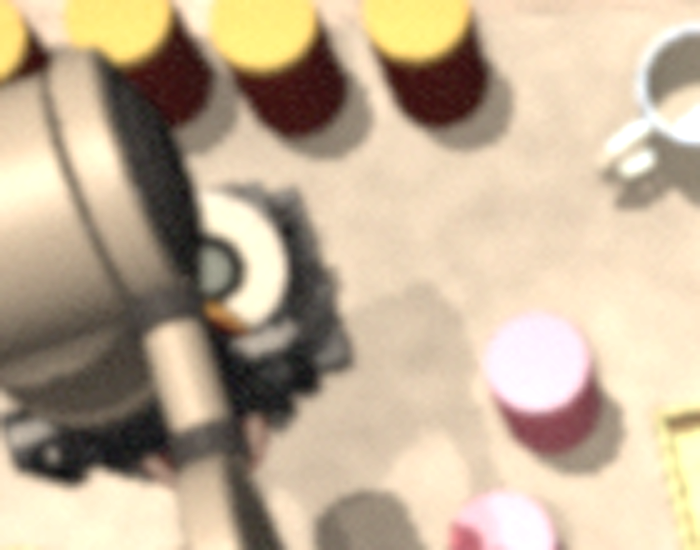

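```bash
cat > m11.py <<'E'
from m8 import *
s,st=pickle.load(open('p11.pkl','rb'));t,_=pickle.load(open('p12.pkl','rb'))
R=st['tcp_rot'];tcp=st['eef_pos']
ring=[(117,125),(128,88),(122,145),(150,162),(180,160),(203,142)]
left=[(170,178),(200,209),(225,231)]
lid=[(318,185),(311,215),(285,243),(255,252)]
run(s,200,80,6,tcp,R,[(-1,left)],lid,ring,rr=29.5,wy=.3,plot='pics/p11.png')
q,P,zj,L=run(s,200,80,6,tcp,R,[(-1,left)],lid,wy=.3)
print('zj',zj)
# predicted from p10
z=R[:,2];y=R[:,1];U=-z;u=np.cross(y,U);ph=np.radians(38.6)
zj=np.cos(ph)*U-np.sin(ph)*u;L=tcp+18.7*U+8.3*u+5.7*U-78*zj;print('pred L',L,'zj',zj,'az',np.degrees(np.arctan2(-zj[1],-zj[0])),np.degrees(np.arccos(zj[2])))
E
python3 m11.py
```

```text
phi 42.27 [10.   4.6  0. ] res [ 1.5  0.4 -0.1 -1.7 -1.  -0.4  0.6  0.1  0.1 -0.1  0.   1.3  1.6  0. ] abs 43.84 az 16.4 L [665.9 261.5 240.4]
phi 34.97 [12.4 11.3  0. ] res [ 0.1  0.1  0.6 -0.8 -0.2  0.3  0.4  0. ] abs 36.55 az 16.1 L [660.8 259.9 240.7]
zj [-0.57221721 -0.16495009  0.80334235]
pred L [660.78440064 259.81521585 238.09314092] zj [-0.61930862 -0.18058186  0.76409883] az 16.25595721190536 40.17311313786476
```

View pics/p11o.png

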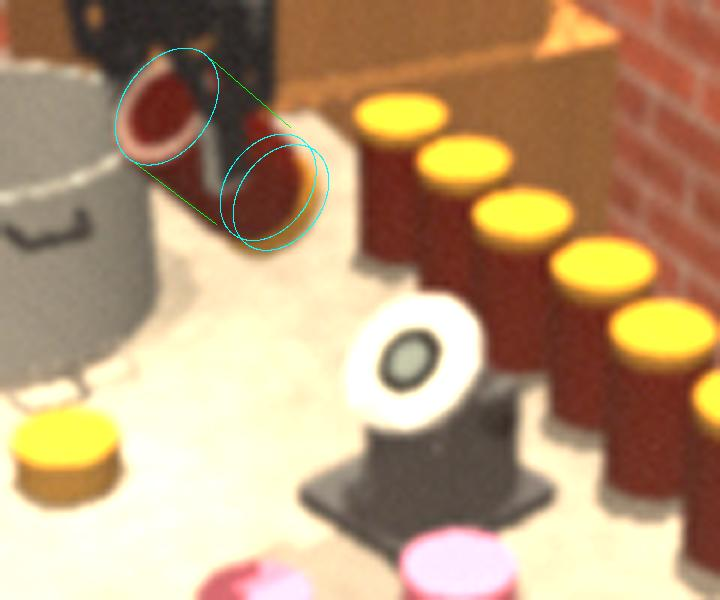

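```bash
cat >> m11.py <<'E'
print('---')
for rr in(26,27,28): run(s,200,80,6,tcp,R,[(-1,left)],lid,ring,rr=rr,wy=.3)
run(s,200,80,6,tcp,R,[(-1,left)],lid,ring,rr=27,wy=10,plot='pics/p11.png')
s,st=pickle.load(open('p10.pkl','rb'));R=st['tcp_rot'];tcp=st['eef_pos']
left=[(150,268),(200,318),(280,398),(330,440),(370,470)];right=[(375,150),(420,197),(470,250),(520,303)]
lid=[(578,378),(558,430),(510,485),(450,512)]
for wy in (.3,5): run(s,205,90,6,tcp,R,[(-1,left),(1,right)],lid,[(145,250),(150,215),(152,262)],rr=27.5,wy=wy)
E
python3 m11.py|sed -n '/---/,$p'
```

```text
---
phi 44.72 [6.8 4.1 0. ] res [ 2.3  0.7 -0.  -1.3 -0.6 -0.1  0.8  0.2  0.5 -0.1  0.2  1.9  2.6  0. ] abs 46.29 az 16.5 L [665.1 261.3 242.1]
phi 44.04 [7.6 4.3 0. ] res [ 2.1  0.6 -0.1 -1.4 -0.7 -0.2  0.8  0.1  0.3 -0.1  0.1  1.7  2.3  0. ] abs 45.61 az 16.5 L [665.3 261.3 241.7]
phi 43.34 [8.6 4.5 0. ] res [ 1.9  0.5 -0.1 -1.5 -0.8 -0.2  0.7  0.1  0.2 -0.1  0.1  1.6  2.   0. ] abs 44.91 az 16.4 L [665.6 261.4 241.2]
phi 43.98 [9.7 2.6 2.8] res [ 2.1  0.6 -0.  -1.3 -0.6 -0.1  0.8  0.1  0.4 -0.1  0.1  1.7  2.3  0.3] abs 45.56 az 16.5 L [666.5 264.6 240. ]
phi 39.25 [7.5 4.9 0. ] res [ 1.3  0.8  0.1  0.6  1.5 -0.8 -0.9 -1.  -1.2  0.1  0.2  0.3 -1.  -0.1
  0.6  0.4  0. ] abs 41.08 az -27.4 L [ 499.5 -274.2  426.7]
phi 39.39 [7.5 3.2 2.6] res [ 1.3  0.8  0.   0.5  1.4 -0.6 -0.7 -0.9 -1.1  0.3  0.4  0.4 -0.8  0.1
  0.9  0.3  0.5] abs 41.22 az -27.3 L [ 500.8 -272.   425.1]
```

View pics/p11o.png

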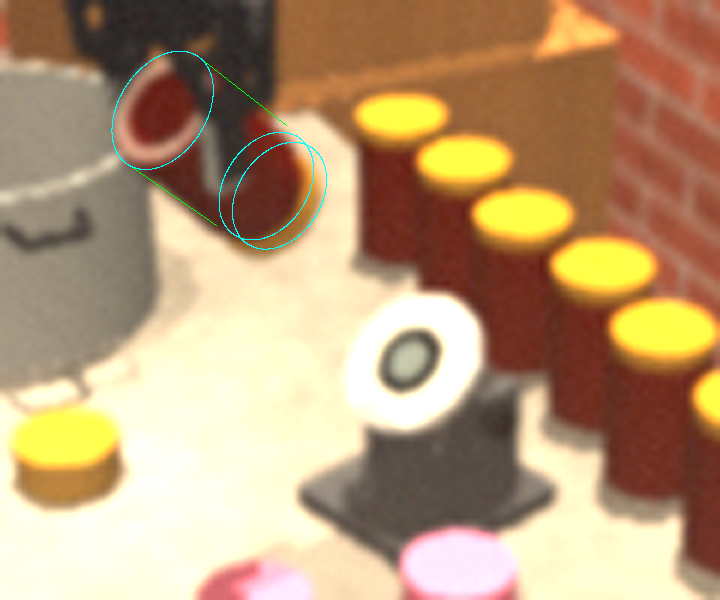

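```bash
cat > auto.py <<'E'
from h import *
from scipy.ndimage import map_coordinates,gaussian_filter
def autofit(c,tcp,R,p0,free,box,rng=3,yw=2,plot=None,f=6,fingermask=None,n=10):
    # free: mask of params phi,u,w,y
    z=R[:,2];y=R[:,1];U=-z;u=np.cross(y,U);o=np.array(c['origin'])
    B=gaussian_filter(c['img'][:,:,0].astype(float),.6)
    th=np.linspace(0,2*np.pi,241)
    def outline(p):
        zj=np.cos(p[0])*U-np.sin(p[0])*u;P=tcp-18.7*z+p[1]*u+p[2]*U+p[3]*y;L=P-78*zj
        x=np.cross(y,zj)
        pts=np.vstack([proj(c,L+h*zj+r*(np.outer(np.cos(th),x)+np.outer(np.sin(th),y))) for h,r in((0,30),(12,30),(24,31),(98,31))])
        return pts,L,zj
    def hull(p):
        pts,L,zj=outline(p);h=cv2.convexHull(pts.astype(np.float32))[:,0,:].astype(float)
        h=np.vstack([h,h[:1]]);seg=np.r_[0,np.cumsum(np.linalg.norm(np.diff(h,axis=0),axis=1))]
        q=np.arange(0,seg[-1],.5);hp=np.c_[np.interp(q,seg,h[:,0]),np.interp(q,seg,h[:,1])]
        tg=np.roll(hp,-2,0)-np.roll(hp,2,0);tg/=np.linalg.norm(tg,axis=1)[:,None]+1e-9;nn=np.c_[-tg[:,1],tg[:,0]]
        ctr=hp.mean(0);nn*=np.sign(((hp-ctr)*nn).sum(1))[:,None];return hp,nn,L,zj
    p=np.array(p0,float)
    for it in range(n):
        hp,nn,_,_=hull(p);k=np.arange(-rng,rng+.01,.1);obs=[]
        for a,b in zip(hp,nn):
            if not any(x0<a[0]<x1 and y0<a[1]<y1 for x0,y0,x1,y1 in box): continue
            q=a+np.outer(k,b);v=map_coordinates(B,[q[:,1],q[:,0]],order=1);g=np.gradient(v)/.1
            i=g.argmax()
            if g[i]>6 and 0<i<len(k)-1: obs.append(q[i])
        obs=np.array(obs)
        def cost(w):
            pp=p.copy();pp[free]=w;hp,nn,_,_=hull(pp);dd=((obs[:,None]-hp[None])**2).sum(2);j=dd.argmin(1)
            return np.r_[((obs-hp[j])*nn[j]).sum(1),3*pp[3]/yw]
        s=least_squares(cost,p[free],loss='soft_l1',f_scale=.4,diff_step=1e-3);p[free]=s.x
    hp,nn,L,zj=hull(p)
    print('phi',np.degrees(p[0]).round(2),p[1:].round(1),'n',len(obs),'rms',np.sqrt(np.mean(s.fun**2)).round(2),'abs',np.degrees(np.arccos(zj[2])).round(2),'az',np.degrees(np.arctan2(-zj[1],-zj[0])).round(1),'L',L.round(1))
    if plot:
        x0,y0,x1,y1=plot[1];im=cv2.convertScaleAbs(cv2.resize(c['img'][y0:y1,x0:x1],None,fx=f,fy=f,interpolation=cv2.INTER_CUBIC),alpha=1.5)
        T=lambda uv:np.round((uv-[x0,y0]+.5)*f-.5).astype(np.int32)
        cv2.polylines(im,[T(hp)],True,(255,255,0),1)
        for q in T(obs): cv2.circle(im,tuple(int(v) for v in q),2,(0,255,0),-1)
        cv2.imwrite(plot[0],im)
    return p,L,zj
E
python3 - <<'E'
from auto import *
A=np.array
s,st=pickle.load(open('p10.pkl','rb'))
b=[(232,150,250,160),(250,150,305,180),(225,130,242,145)]
# left line px: x0+ (150..370)/6 -> 230..267 ; y 135..168 ; exclude finger x 239..256 y<152 ; lid x 265..302,y 145..177
b=[(228,132,239,143),(250,153,269,171),(269,150,302,178)]
p,L,zj=autofit(s,st['eef_pos'],st['tcp_rot'],[.68,7,5,0],[0,1,2],b,plot=('pics/a10.png',(205,90,305,185)))
p4,_,_=autofit(s,st['eef_pos'],st['tcp_rot'],[.68,7,5,0],[0,1,2,3],b,yw=3)
s,st=pickle.load(open('p11.pkl','rb'))
b=[(222,105,258,125),(240,107,256,124)]
q=p.copy()
autofit(s,st['eef_pos'],st['tcp_rot'],q,[1,2],b,plot=('pics/a11.png',(200,80,300,140)))
autofit(s,st['eef_pos'],st['tcp_rot'],q,[0,1,2],b)
autofit(s,st['eef_pos'],st['tcp_rot'],q,[1,2,3],b)
E
```

```text
phi 39.59 [7.1 4.8 0. ] n 148 rms 0.33 abs 41.42 az -27.3 L [ 499.4 -274.2  426.9]
phi 39.58 [ 7.1  4.8 -0. ] n 148 rms 0.33 abs 41.41 az -27.3 L [ 499.4 -274.2  427. ]
phi 39.59 [6.2 5.1 0. ] n 98 rms 0.38 abs 41.16 az 16.3 L [659.8 259.5 238.3]
phi 38.88 [6.6 5.4 0. ] n 101 rms 0.36 abs 40.45 az 16.3 L [659.5 259.4 238. ]
phi 39.59 [6.2 5.1 0. ] n 99 rms 0.38 abs 41.16 az 16.3 L [659.8 259.5 238.3]
```

View pics/a10.png

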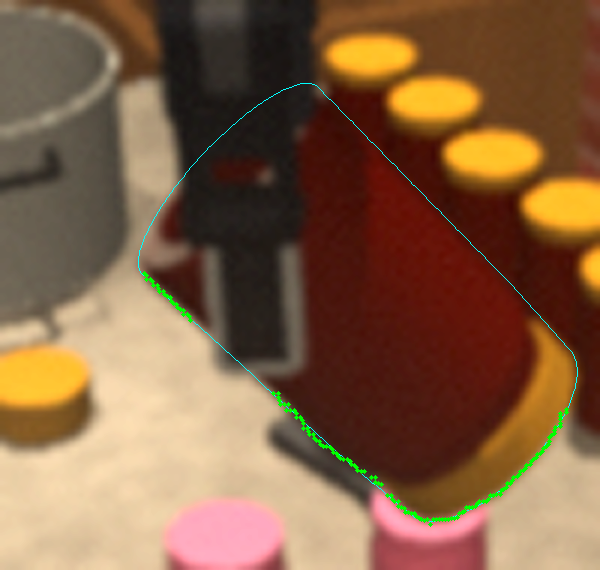

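View pics/a11.png

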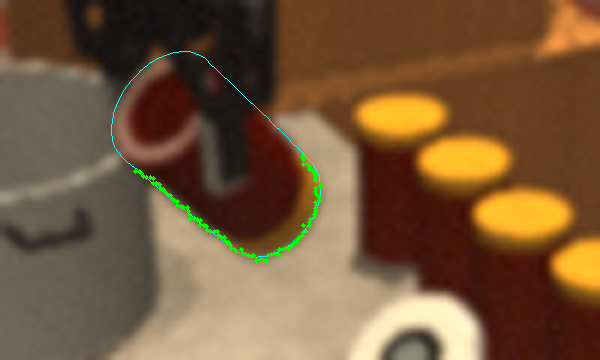

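Emit:
move_arm(commands=[[-1,1,-1,-6,0],[-1,1.5,-2,-12,0],[-1,1.5,-2,-16,0],[-1,1.5,-2,-17,0],[-1,1.5,-2,-17,0],[-1,1.5,-2,-17,0],[-1,1.5,-2,-17,0]])

```text
clock: 18.3
eef_pos: [607.1, 241.1, 256.9]
tcp_rot: [[-0.953, -0.301, 0.033], [-0.301, 0.953, -0.009], [-0.029, -0.019, -0.999]]
wrist_force: [0.5, 0.5, -3.7]
width: 59.9
```

```bash
python3 shot.py 13 '(200,80,320,180)' 6;python3 shot.py 14 '(100,80,240,190)' 5 top; python3 - <<'E'
from auto import *
s,st=pickle.load(open('p13.pkl','rb'))
b=[(222,105,258,135)]
p0=[np.radians(39.2),6.4,5.1,0]
p,L,zj=autofit(s,st['eef_pos'],st['tcp_rot'],p0,[1,2],b,plot=('pics/a13.png',(200,80,300,170)))
autofit(s,st['eef_pos'],st['tcp_rot'],p0,[0,1,2],b)
lens=np.array([753.8,284.6,106.5]);a=np.radians(16.3);zl=np.array([-.6428*np.cos(a),-.6428*np.sin(a),.766])
d=L-lens;print('along',d@zl,'perp',(d-(d@zl)*zl).round(1),'ang',np.degrees(np.arccos(zj@zl)))
# lens re-triangulation check & reprojection of lens in side
print(proj(s,lens),proj(s,lens+150*zl))
E
```

```text
18.3 [607.1 241.1 256.9] [[-0.953, -0.301, 0.033], [-0.301, 0.953, -0.009], [-0.029, -0.019, -0.999]] [ 0.5  0.5 -3.7]
18.35 [607.1 241.1 256.9] [[-0.953, -0.301, 0.033], [-0.301, 0.953, -0.009], [-0.029, -0.019, -0.999]] [ 0.8 -0.  -3.7]
phi 39.2 [6.3 5.6 0. ] n 112 rms 0.37 abs 40.87 az 16.3 L [661.3 257.6 222.4]
phi 38.78 [6.6 5.7 0. ] n 112 rms 0.37 abs 40.46 az 16.3 L [661.2 257.6 222.2]
along 150.73807641638058 perp [0.5 0.2 0.5] ang 0.9627695871916218
[[267.94014023 139.44082272]] [[245.6528061  118.71425875]]
```

View pics/a13.png

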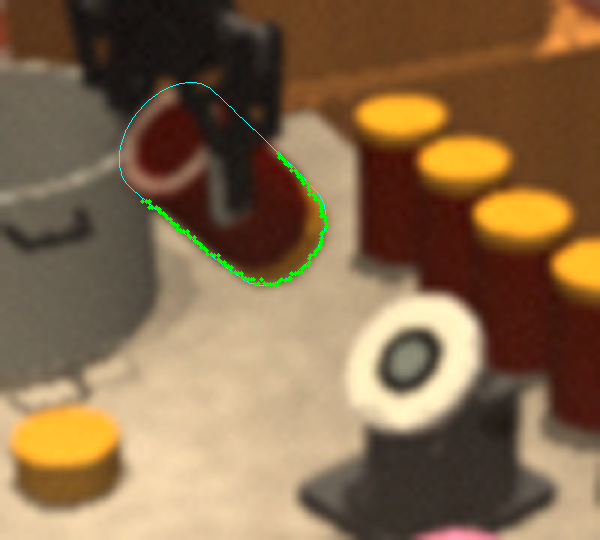

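View pics/p14.png

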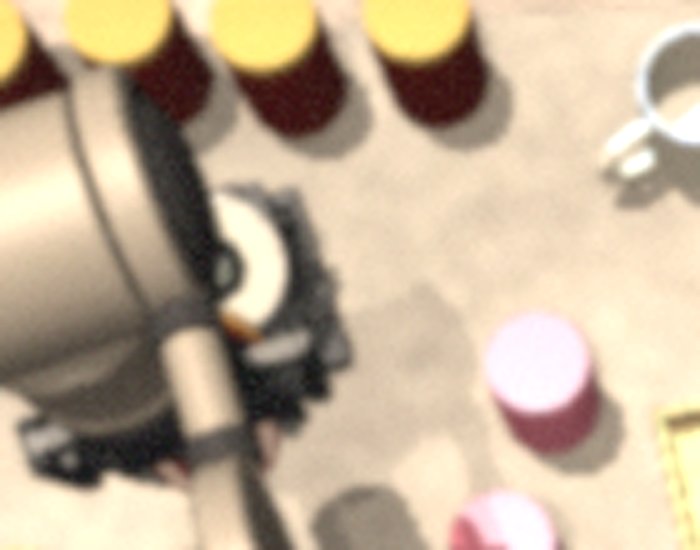

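```bash
python3 - <<'E'
from h import *
t,st=pickle.load(open('p14.pkl','rb'));s,_=pickle.load(open('p13.pkl','rb'))
a=np.radians(16.3)
L=np.array([661.3,257.6,222.3]);ph=np.radians(40.6);zj=np.array([-np.sin(ph)*np.cos(a),-np.sin(ph)*np.sin(a),np.cos(ph)])
y=np.cross([0,0,1],zj);y/=np.linalg.norm(y);x=np.cross(y,zj);th=np.linspace(0,2*np.pi,100)
im=cv2.convertScaleAbs(cv2.resize(t['img'][100:180,110:200],None,fx=7,fy=7,interpolation=cv2.INTER_CUBIC),alpha=1.6)
T=lambda uv:np.round((uv-[110,100]+.5)*7-.5).astype(np.int32)
for h in(0,12): cv2.polylines(im,[T(proj(t,L+h*zj+30*(np.outer(np.cos(th),x)+np.outer(np.sin(th),y))))],True,(255,255,0),1)
z0=np.array([-.6428*np.cos(a),-.6428*np.sin(a),.766]);l=np.array([753.8,284.6,106.5]);xx=np.cross(y,z0)
for r in (44,): cv2.polylines(im,[T(proj(t,l+r*(np.outer(np.cos(th),xx)+np.outer(np.sin(th),y))))],True,(0,255,0),1)
cv2.imwrite('pics/a14.png',im)
s0=pickle.load(open('side0.pkl','rb'))['img'];
w=np.hstack([s0[190:340,200:370],s['img'][190:340,200:370]]);cv2.imwrite('pics/cr.png',cv2.resize(w,None,fx=2.3,fy=2.3))
E
```

```text
(no output)
```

View pics/a14.png

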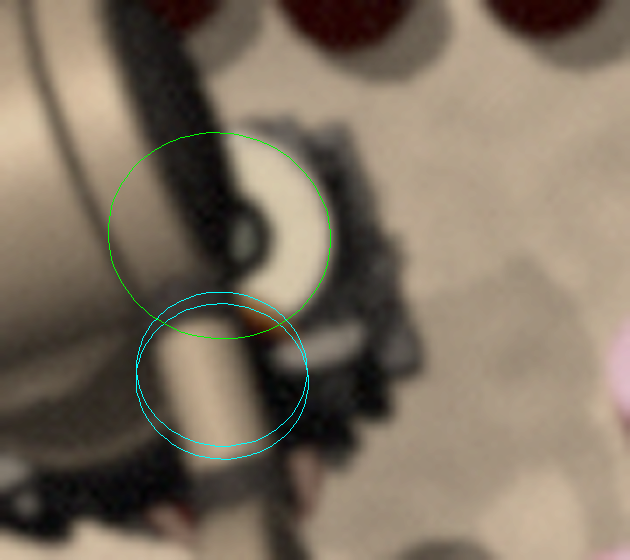

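View pics/cr.png

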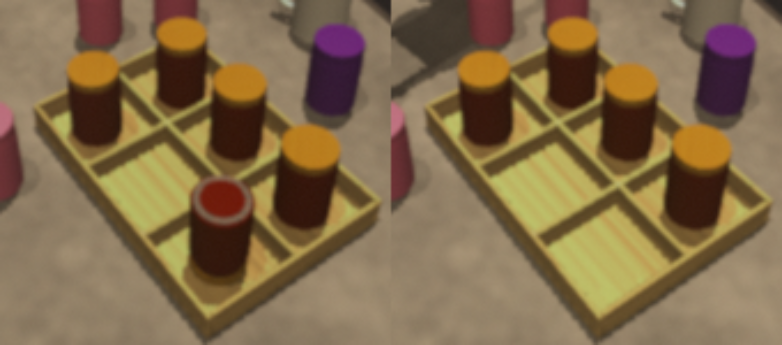

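Emit:
move_arm(commands=[[-1,0,0,-0.5,0],[-1,0,0,-0.5,0],[-1,0,0,-0.5,0],[-1,0,0,-0.5,0]])

```text
clock: 18.8
eef_pos: [607.1, 241.1, 256.4]
tcp_rot: [[-0.953, -0.301, 0.033], [-0.301, 0.953, -0.009], [-0.029, -0.019, -0.999]]
wrist_force: [0.4, -0.1, -3.1]
width: 60.2
```

```bash
python3 - <<'E'
from cell import robot
s=robot.get_state();print(s['clock'],s['eef_pos'].round(1),s['qd'].round(4),s['wrist_force'].round(1),s['width']);print(robot.close_job())
E
```

```text
18.8 [607.1 241.1 256.4] [-0.0014  0.0009 -0.0008  0.0005 -0.0016 -0.0004] [ 0.4 -0.1 -3.1] 60.19885276885788
the job is handed in; nothing more can be done
None
```

I handed the job in at 18.8 s with the upside-down jar held at the inspection camera, lid towards the lens. The moves only allow turning about the vertical, so I tilted the jar in the grip by pushing its side against the top edge of its cell's wall, in four pushes. I then carried it to the focus point.

**Last checks before hand-in:**
- **Lid position:** an outline fit in the side camera put the lid's face about 150.7 mm from the lens and 0.7 mm off its axis. I lowered the jar 0.5 mm after that fit and did not take another picture. What shows of the lid in the top camera agreed to about 1 pixel.
- **Squareness:** the lid is about 1° off square. The fits put the jar at 40.1 to 41.4° from vertical, where 40° is wanted, so call it ±1°. One earlier set of hand-picked points at the focus gave 36.6 to 46.3°. I set it aside because blur had made the jar look too small.
- **Lens yaw:** estimates ran from 14.4 to 17.5°, and I used 16.3°. An error of 1 to 2° there would show as a sideways misalignment of about that size.
- **Stillness and grip:** the joints were still (under 0.002 rad/s). The grip was set to 80 N, with the wrist carrying only the jar's weight (about 3 N).
- **Surroundings:** before and after pictures show the other four jars standing where they were, and the camera was not touched.

The fitted jar position sat 6 to 8 mm to one side of the robot's own tool position. That could be slip in the pads or camera calibration. I placed the jar by the camera measurements, which were also used for the lens.

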